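# Load a sample tube and close the analyser's tray

### The arm

A 7-joint arm with a two-finger parallel gripper is mounted at the origin on the work surface. World frame = base frame: x ahead of the robot, y to its left, z up, the work surface at z = 0. Lengths are in m, angles in rad, forces in N, time in s.
With the tool pointing down it reaches from about 0.35 to 0.9 m from the base axis. Payload 8.1 kg.
Tool frame: the origin (TCP) lies at the very end of the fingers, on their centre line; the grasp point (between the pads) lies 19 mm behind it (arm.grip_depth is the distance from the TCP to the grasp point, in m); x points along the fingers, z is the direction in which the jaws open and shut, and the axes are right-handed (so a half turn about x gives the same grasp; the last joint's range is limited). The gripper opens to 92 mm and grips with 3 to 60 N. Pads are 19 mm wide; open, the fingers measure 130 mm over their backs; the gripper's body (75 mm by 190 mm) begins 47 mm behind the grasp point.
Start: joints at [1.014, 0.434, 0.025, 1.573, -0.012, 1.134, -0.075], TCP at [0.274, -0.562, 0.189] pointing down, gripper open.
Joint ranges: [-2.62, 2.62], [-0.44, 2.09], [-1.27, 1.32], [0.08, 2.57], [-1.32, 4.46], [0.12, 2], [-2.74, 2.74]. Speed limits (rad/s): [2.22, 2.22, 3.01, 3.01, 3.14, 3.14, 3.14].

### API

Orientations are given as a rotation vector (axis times angle).
In Python, from cell import status, cams, arm gives the robot as it stands. The module is installed in compiled form; this text tells all that it offers.
- The arm moves only by the tool step_arm, never from a script. Its argument "rows" is a list of rows, each a list of 7 numbers: the gripper command: -1 is fully open, 1 is shut, values between are in proportion, then the shift along the tool's x, y, z as a fraction of full scale, then the turn, a rotation vector about the tool's x, y, z as a fraction of full scale. In form: [[grip, x, y, z, rx, ry, rz], ...]. A call has 1 to 12 rows; each row is the pose to reach, as a shift and turn from the pose commanded when the call began, along the tool's axes at that moment; what a row does not reach only later rows make up. Full scale, the value 1, is 80 cm for a shift and 60 degrees for a turn. A row lasts 1/12 s, in which the tool goes at most 41.7 mm and 7.16 degrees, less where a joint would pass 70% of its speed; a pose out of reach is approached as far as the arm can. A call with a number of a shift or a turn outside -1 to 1 is refused whole. A call with a gripper value outside its range is refused whole. The fingers move at their own pace and stop on an object; "newtons" is the grip in N (left out, the last holds). Time passes only in rows, so rows that repeat a pose let the fingers close. It gives the time, the measured TCP pose, the force and the opening at its end, in the units of the state.
- status.observe(): the state, without advancing time (a new reading comes with each control period).
- cams.get_image(name): name is "scene" or "top"; returns a dict with "pixels" (384x512x3 uint8, red, green, blue), "range_z" (384x512 float32, m along the optical axis (not along the pixel's ray), 0 where there is no reading), "camera_matrix" (3x3 intrinsics, pixels), "eye" and "attitude" of the camera in the world. Camera axes: x right, y down, z forward; pixel columns grow to the right and rows downward; lengths in m; the calibration is good to about 2 mm. A picture is of the moment at which its call begins.
- arm.sign_off(): hands the job in, once; it reports no verdict.
The state is a dict: "clock": time; "joints": joint angles; "dq": joint speeds; "joint_efforts": joint torques, N m; "position": TCP position; "ee_rot": TCP orientation; "force": force on the tool from outside, world axes, zero at the start; "ft_torque": the same for the moment, N m; "width": opening from 0.0 (shut) to 1.0 (fully open).
Only numpy, scipy, OpenCV 4.12 (cv2) and the standard library are available. Lean on these libraries where they do the work, as an engineer would, in place of code of your own. Each camera call takes 0.05 s, during which the arm holds its last target.

### The job

Take the purple-capped sample tube out of the sloping rack and stand it upright, settled right down, in the empty tapered well of the analyser's pulled-out loading tray: lower it in, don't drop it. Then press the red release lever on the tray's slide, keep it down while you start the tray inwards, and push the tray fully home without slamming it. Leave the other tubes where they stand, let the lever spring back up and take the hand away.

Things in the scene. Friction and masses are not known exactly. Their poses are not given: they have to be found in the camera images.
- tube_mid (a point): Sample tube with purple cap, 110 mm long, 60 g. From its tip: taper 45 mm long, 12 to 30 mm diameter; body 30 mm; cap 35 mm diameter, 84 to 110 mm above the tip. It leans 32 degrees in one of the rack's three places, cap towards the robot; its lower 62 mm are inside the rack and must be drawn out along its axis. Point on the axis half-way up, 55 mm from the tip; z from tip to cap.
- well (a point): Middle one, the only empty one, of three tapered wells in the tray's aluminium block (62 x 204 mm, top 70 mm above the bench). 28.8 mm wide at the mouth, matching the tube's taper: a seated tube's tip is 42 mm below the mouth. Point: centre of the mouth. x points along the slide, into the machine, whose face is 120 mm away; y along the row of wells; z up.
- tray (a joint): Travel of the loading tray into the analyser, in m: 0 = fully out (the start; the latch holds it, with 3 mm of play), 0.18 = fully home, at its stop. It moves along x of the well. It stays where it is left and moves against a greasy drag, 3 N at 0.1 m/s. Once it is 0.024 in, the latch no longer holds.
- tray_handle (a point): Centre of the steel bar handle on the tray's front: 120 mm long, 10 mm thick, parallel to the row of wells, 35 mm in front of the white panel (350 mm wide, top 90 mm above the bench). Axes as the well's: pushing it along x sends the tray home. The machine's face above the tray begins 166 mm above the bench and slopes back; with the tray home the bar is 47 mm in front of it.
- lever (a joint): Angle of the release lever, rad: 0 = up (sprung, latch holding), 0.26 = down on its stop. From 0.17 the latch is free; keep it down until the tray is 0.024 in, then it may be let go and springs up. A full press takes about 5 N at the pad.
- lever_pad (a point): Centre of the top of the lever's red thumb pad, 100 mm above the bench, beside the tray on the robot's side, 128 mm from the well's middle line; it rides with the tray. Pad 52 mm along the slide, 26 mm wide; 24 mm from the point, towards the machine, an upright lip 11 mm high. It sinks 11 mm to free the latch, 16 mm to its stop. x along the slide into the machine, z up (lever up).
- tube_red_mid (a point): A conical tube like the purple one, with a red cap, in another place of the sloping rack (places 85 mm apart). Point on its axis half-way up; z runs from tip to cap.
- tube_yellow_mid (a point): A conical tube like the purple one, with a yellow cap, in another place of the sloping rack (places 85 mm apart). Point on its axis half-way up; z runs from tip to cap.
- tube_blue_mid (a point): A conical tube like the purple one, with a blue cap, upright in a well 70 mm beside the empty one. Point on its axis half-way up; z runs from tip to cap.
- tube_green_mid (a point): A conical tube like the purple one, with a green cap, upright in a well 70 mm beside the empty one. Point on its axis half-way up; z runs from tip to cap.

How it is judged:
By the outcome, as a careful person would: the job done as asked, in the order asked, and still so for the second after the job is handed in, with the robot touching nothing.
It also fails if it takes over 58 s, if anything falls off the work surface, if the arm or the gripper's body presses on something with over 40 N, if the wrist force passes 120 N, or if a joint passes its speed limit or range.

## Working session

There is one attempt and no reset: what is moved stays moved. The work goes in short steps, Python scripts to look and compute and a tool call to move; the robot and the scene stay as the last step left them, time stands still between calls to the robot, and variables do not carry over. Pictures are saved under pics/ and viewed, and the job is handed in when it is done.

Besides the shell and the picture viewer there is one more tool, called after "Emit:" by a JSON object that holds its "op" and its "data", one argument or row to a line. step_arm: Moves the arm, as the interface text tells. Its arguments: {"type":"object","properties":{"rows":{"type":"array","items":{"type":"array","items":{"type":"number"}}},"newtons":{"type":"number"}},"required":["rows"]}

```bash
mkdir -p pics
cat > h.py <<'E'
import numpy as np, cv2
from cell import status, cams, arm
from scipy.spatial.transform import Rotation as R
def grab(n):
    d=cams.get_image(n); np.savez('last_%s.npz'%n,**{k:np.asarray(v) for k,v in d.items()}); return d
def load(n): return dict(np.load('last_%s.npz'%n))
E
python3 - <<'E'
from h import *
print(status.observe(), arm.grip_depth)
for n in('scene','top'):
    d=grab(n); cv2.imwrite('pics/%s0.png'%n,cv2.resize(d['pixels'][:,:,::-1],(800,600),interpolation=cv2.INTER_CUBIC))
    print(n,d['eye'],d['attitude'],d['camera_matrix'])
E
```

```text
{'clock': 0.0, 'joints': array([ 1.01439716,  0.43521463,  0.02496594,  1.57409157, -0.01162232,
        1.13401686, -0.07511977]), 'dq': array([-1.59981429e-03, -5.51936393e-05,  1.21516693e-03,  3.61946621e-04,
       -1.33770950e-04,  3.73407025e-05,  1.44551487e-04]), 'joint_efforts': array([-1.76034897e-03, -6.67863107e+01,  9.83739384e-01, -3.14456570e+01,
       -6.06943807e-02,  4.30086418e-02,  1.58073799e-04]), 'position': array([ 0.2736914 , -0.56124678,  0.18855227]), 'ee_rot': array([ 0.86962714,  1.39175838, -0.86842101]), 'force': array([ 0.06685464,  0.24783206, -0.04227402]), 'ft_torque': array([-0.07879612, -0.04480214, -0.01592273]), 'width': 0.9967835086924173} 0.0188
scene [ 1.31747253 -0.02717103  1.00321488] [-2.01491981 -1.59910444  0.57123014] [[486.32466764   0.         246.52478335]
 [  0.         486.32466764 186.34643426]
 [  0.           0.           1.        ]]
top [0.45136767 0.13520185 1.14586293] [-2.14554904  2.1662613  -0.14982937] [[472.5309147    0.         262.19248898]
 [  0.         472.5309147  187.33637904]
 [  0.           0.           1.        ]]
```

View pics/scene0.png

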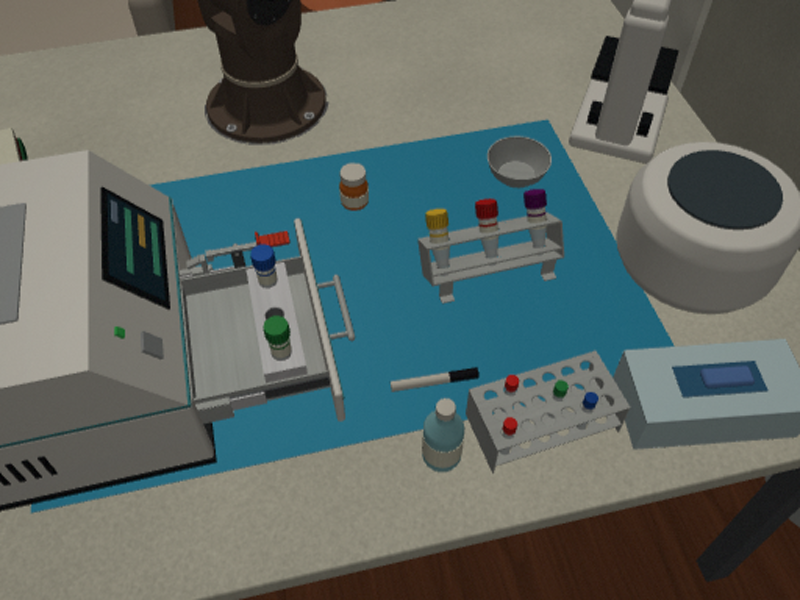

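View pics/top0.png

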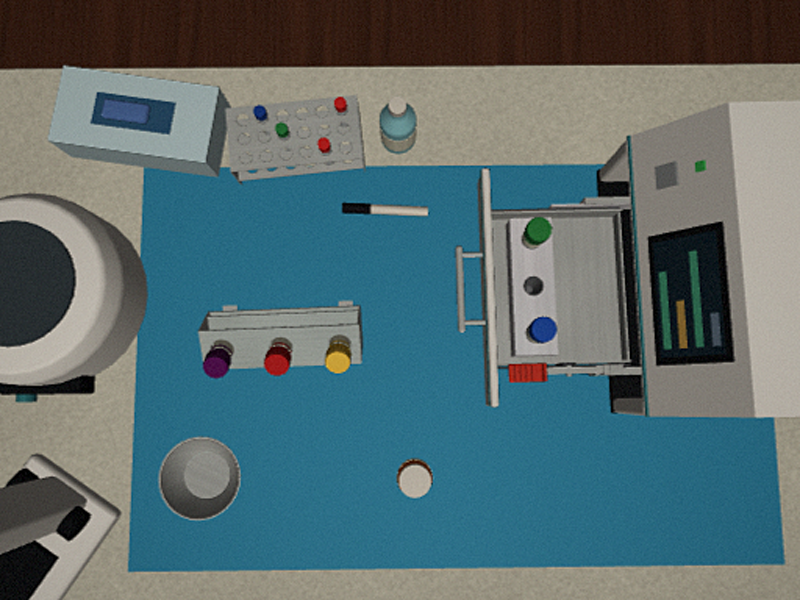

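The scene view (800x600) shows the robot base at the top (260,100). The machine is on the left with the tray out, blue cap at (263,258), green cap at (277,330), the empty well at (275,313) and the red lever pad at (272,240). In the rack the purple cap is at (535,198), red at (487,208) and yellow at (437,218). The top view shows the purple cap at (217,361), the well at (533,286), the lever pad at (527,373) and the handle bar at (461,290).

```bash
cat >> h.py <<'E'
def cloud(d):
    K=d['camera_matrix']; z=d['range_z']; h,w=z.shape
    u,v=np.meshgrid(np.arange(w),np.arange(h))
    p=np.stack([(u-K[0,2])/K[0,0]*z,(v-K[1,2])/K[1,1]*z,z],-1)
    P=p@R.from_rotvec(d['attitude']).as_matrix().T+d['eye']
    P[z==0]=np.nan
    return P
def project(d,X):
    K=d['camera_matrix']; c=(np.atleast_2d(X)-d['eye'])@R.from_rotvec(d['attitude']).as_matrix()
    return np.c_[c[:,0]/c[:,2]*K[0,0]+K[0,2],c[:,1]/c[:,2]*K[1,1]+K[1,2]]
def ray(d,uv,z):
    K=d['camera_matrix'];r=R.from_rotvec(d['attitude']).as_matrix()@np.array([(uv[0]-K[0,2])/K[0,0],(uv[1]-K[1,2])/K[1,1],1])
    return d['eye']+r*(z-d['eye'][2])/r[2]
E
python3 - <<'E'
from h import *
rng={'purple':(130,170),'red':(0,6),'yellow':(20,30),'blue':(105,125),'green':(50,80)}
for n in('scene','top'):
    d=load(n);P=cloud(d);hsv=cv2.cvtColor(d['pixels'],cv2.COLOR_RGB2HSV)
    print(n,R.from_rotvec(d['attitude']).as_matrix().round(3).tolist())
    for c,(a,b) in rng.items():
        m=((hsv[...,0]>=a)&(hsv[...,0]<=b)&(hsv[...,1]>150 if c!='purple' else hsv[...,1]>90)&(hsv[...,2]>30)).astype(np.uint8)
        k,l,s,ce=cv2.connectedComponentsWithStats(m)
        for i in range(1,k):
            if 60<s[i,4]<3000:
                q=P[l==i]; q=q[~np.isnan(q[:,0])]
                print(c,s[i].tolist(),ce[i].round(1),np.median(q,0).round(4) if len(q) else None, q.min(0).round(3),q.max(0).round(3))
E
```

```text
scene [[0.222, 0.765, -0.605], [0.975, -0.184, 0.124], [-0.016, -0.618, -0.786]]
purple [336, 121, 14, 13, 148] [342.1 126.8] [0.5017 0.3945 0.1126] [0.473 0.381 0.098] [0.514 0.415 0.126]
red [305, 128, 13, 12, 119] [310.9 133.3] [0.5048 0.3104 0.1125] [0.479 0.297 0.096] [0.517 0.329 0.125]
red [163, 148, 22, 9, 139] [174.7 152.5] [ 0.4755 -0.034   0.1005] [ 0.461 -0.062  0.095] [ 0.491 -0.012  0.113]
red [323, 240, 9, 11, 72] [327.2 244.8] [0.8162 0.2504 0.0967] [0.806 0.243 0.082] [0.824 0.26  0.102]
red [322, 267, 9, 11, 79] [325.9 272.1] [0.8785 0.2268 0.0966] [0.867 0.219 0.082] [0.886 0.236 0.102]
yellow [273, 134, 14, 13, 154] [279.3 139.8] [0.508  0.2264 0.1125] [0.481 0.21  0.099] [0.521 0.245 0.126]
yellow [88, 138, 5, 20, 65] [ 90.2 147.9] [ 0.5348 -0.213   0.2231] [ 0.5   -0.216  0.218] [ 0.56  -0.21   0.228]
blue [161, 157, 15, 16, 202] [168.  164.4] [ 0.5423 -0.0557  0.1367] [ 0.518 -0.072  0.114] [ 0.554 -0.039  0.143]
blue [373, 251, 10, 10, 72] [377.5 255.6] [0.8669 0.3454 0.0966] [0.856 0.338 0.083] [0.873 0.356 0.101]
green [169, 203, 16, 17, 220] [176.8 210.9] [
[... 218 characters left out ...]
 -0.007], [0.006, -0.132, -0.991]]
purple [130, 226, 16, 16, 177] [137.5 234.3] [0.4889 0.3992 0.1156] [0.474 0.383 0.106] [0.506 0.416 0.125]
red [169, 222, 17, 18, 192] [176.7 231.1] [0.4944 0.3146 0.1146] [0.477 0.298 0.087] [0.516 0.332 0.125]
red [325, 233, 25, 12, 268] [337.3 238. ] [ 0.4764 -0.036   0.1011] [ 0.463 -0.06   0.005] [ 0.489 -0.011  0.114]
yellow [208, 218, 16, 21, 239] [215.8 228.8] [0.4979 0.23   0.1147] [0.479 0.214 0.084] [0.524 0.247 0.124]
blue [339, 203, 17, 16, 213] [347.  210.5] [ 0.533  -0.0529  0.1381] [ 0.518 -0.07   0.115] [ 0.55  -0.038  0.143]
green [336, 139, 17, 17, 201] [343.8 147.1] [ 0.6724 -0.051   0.1379] [ 0.657 -0.069  0.116] [ 0.69  -0.036  0.142]
```

Run:
```python
from h import *
d=load('top');s=load('scene')
cv2.imwrite('pics/t1.png',cv2.resize(d['pixels'][125:265,285:425,::-1],(600,600),interpolation=cv2.INTER_CUBIC))
cv2.imwrite('pics/t2.png',cv2.resize(d['pixels'][180:250,120:240,::-1],(800,467),interpolation=cv2.INTER_CUBIC))
cv2.imwrite('pics/s1.png',cv2.resize(s['pixels'][130:270,110:235,::-1],(535,600),interpolation=cv2.INTER_CUBIC))
```

```text
(no output)
```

View pics/t1.png

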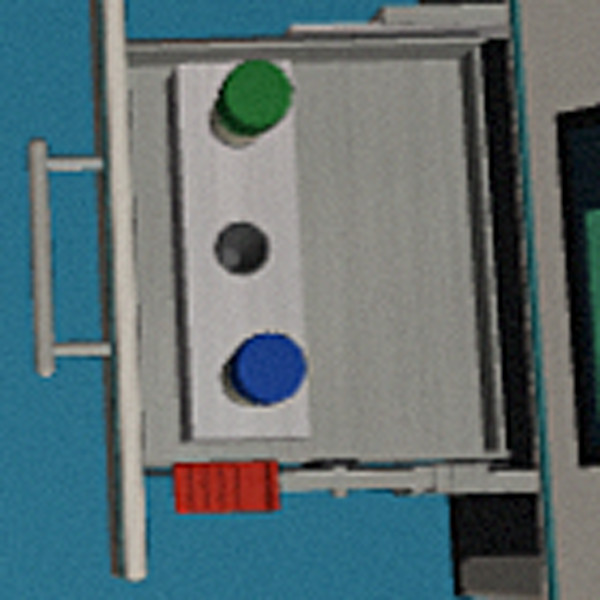

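View pics/t2.png

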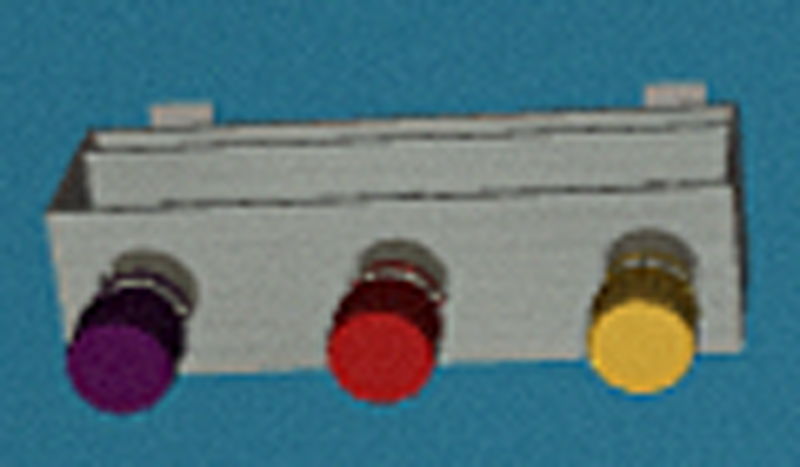

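View pics/s1.png

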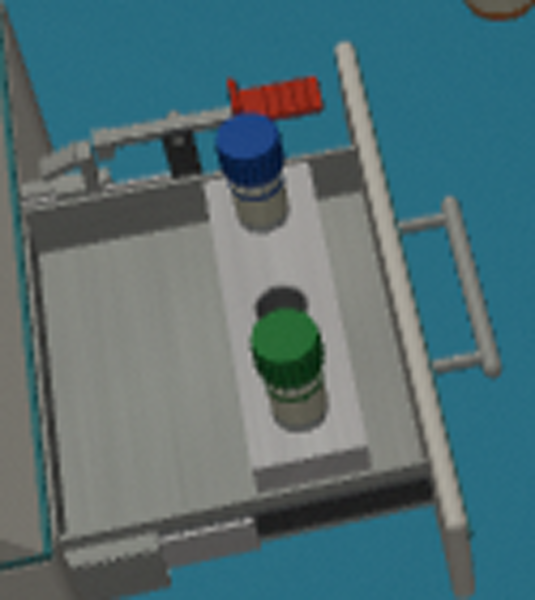

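Close-ups: the well mouth is at about crop (242,247) of t1, the green and blue faces are at (256,98) and (268,368), and the red pad spans (175–280, 462–512). The purple cap's flat face is at crop (121,368) of t2. Next I'll fit cylinders to the depth points.

```bash
cat > fit.py <<'E'
from h import *
from scipy.optimize import least_squares
rng={'purple':(130,170),'red':(0,6),'yellow':(20,30),'blue':(105,125),'green':(50,80)}
def pts(n,c,lo,hi):
    d=load(n);P=cloud(d);hsv=cv2.cvtColor(d['pixels'],cv2.COLOR_RGB2HSV);a,b=rng[c]
    m=(hsv[...,0]>=a)&(hsv[...,0]<=b)&(hsv[...,1]>90)&(hsv[...,2]>30)
    m=cv2.erode(m.astype(np.uint8),np.ones((3,3)))>0
    q=P[m]; return q[np.all((q>lo)&(q<hi),1)]
def res(q,top,ax,r=.0175):
    v=q-top; h=v@ax; rad=np.linalg.norm(v-np.outer(h,ax),axis=1)
    # signed distance to solid cylinder, surface
    dx=rad-r; dz=h
    return np.where((dx>0)&(dz>0),np.hypot(dx,dz),np.maximum(dx,dz))
def axis(phi,t=np.radians(32)): return np.array([np.sin(t)*np.cos(phi),np.sin(t)*np.sin(phi),np.cos(t)])
if __name__=='__main__':
  for views in (['top'],['scene'],['top','scene']):
    Q={c:np.vstack([pts(n,c,np.array(lo),np.array(hi)) for n in views]) for c,lo,hi in
     [('purple',(.44,.36,.08),(.56,.44,.15)),('red',(.44,.27,.08),(.56,.35,.15)),('yellow',(.44,.19,.08),(.56,.26,.15)),
      ('blue',(.49,-.1,.1),(.58,-.01,.15)),('green',(.63,-.1,.1),(.72,-.01,.15))]}
    def f(p):
        a=axis(p[0],p[1]); r=[res(Q[c],p[2+3*i:5+3*i],a) for i,c in enumerate(('purple','red','yellow'))]
        return np.concatenate(r)*1000
    x0=np.r_[np.pi,np.radians(32),[.485,.398,.12],[.49,.314,.12],[.494,.23,.12]]
    s=least_squares(f,x0,loss='soft_l1',f_scale=1.); 
    print(views,[len(v) for v in Q.values()],np.degrees(s.x[:2]).round(2),s.x[2:].round(4),'rms',np.sqrt(np.mean(s.fun**2)).round(2))
    rr=[]
    for c,x0 in(('blue',(.532,-.053,.138)),('green',(.672,-.051,.138))):
        g=least_squares(lambda p:res(Q[c],p,np.array([0,0,1.]))*1000,x0,loss='soft_l1'); rr.append(g.x)
        print(c,g.x.round(4),np.sqrt(np.mean(g.fun**2)).round(2))
    print('well',((rr[0]+rr[1])/2).round(4),'dir',np.degrees(np.arctan2(*(rr[1]-rr[0])[[1,0]])).round(2), 'sep',np.linalg.norm(rr[1]-rr[0]).round(4))
E
python3 fit.py
python3 - <<'E'
from h import *
d=load('top');g=cv2.cvtColor(d['pixels'],cv2.COLOR_RGB2HSV);v=g[...,2]
# dark well
roi=np.zeros_like(v);roi[170:198,326:358]=1
m=((v<125)&(roi>0)).astype(np.uint8)
k,l,s,c=cv2.connectedComponentsWithStats(m);i=1+np.argmax(s[1:,4]);print(s[i],c[i],ray(d,c[i],.07))
P=cloud(d)
# bar & pad & panel
m=(g[...,0]<6)&(g[...,1]>150); m[:,:320]=0;m[:,355:]=0
q=P[m];q=q[(q[:,2]>.09)&(q[:,2]<.106)];print('pad',len(q),q.min(0),q.max(0),q.mean(0)); 
cnt=cv2.findNonZero(m.astype(np.uint8));print(cv2.minAreaRect(cnt))
q=P[155:215,285:308].reshape(-1,3);q=q[q[:,2]>.03];print('bar',len(q),q.min(0),q.max(0),np.median(q,0))
A=np.polyfit(q[:,0],q[:,1],1);print(A, np.histogram(q[:,2],8))
q=P[105:262,305:322].reshape(-1,3);q=q[(q[:,2]>.086)];print('panel',len(q),q.min(0),q.max(0),np.polyfit(q[:,0],q[:,1],1))
E
```

```text
['top'] [117, 42, 156, 164, 153] [182.11  33.48] [0.486  0.3955 0.1138 0.4955 0.3127 0.1189 0.4914 0.2279 0.1143] rms 1.46
blue [ 0.5309 -0.0569  0.1384] 1.57
green [ 0.6761 -0.0502  0.1383] 1.83
well [ 0.6035 -0.0535  0.1383] dir 2.63 sep 0.1454
['scene'] [94, 11, 111, 153, 174] [187.23  28.83] [0.4859 0.3994 0.1152 0.488  0.3084 0.1139 0.4915 0.2286 0.1146] rms 1.78
blue [ 0.5332 -0.0561  0.1377] 1.48
green [ 0.6733 -0.0541  0.1379] 1.39
well [ 0.6033 -0.0551  0.1378] dir 0.84 sep 0.1401
['top', 'scene'] [211, 53, 267, 317, 327] [182.46  32.59] [0.4859 0.3997 0.1139 0.4881 0.3127 0.1139 0.4911 0.229  0.1141] rms 1.67
blue [ 0.5333 -0.0564  0.1381] 1.55
green [ 0.6734 -0.0546  0.1381] 1.61
well [ 0.6033 -0.0555  0.1381] dir 0.73 sep 0.1401
[335 177  13  12 129] [341.06976744 182.54263566] [ 0.6039994  -0.05418238  0.07      ]
pad 239 [ 0.46346695 -0.05826714  0.09371525] [ 0.48761147 -0.01117586  0.10583116] [ 0.4763035  -0.0344398   0.10076697]
((337.5, 122.0), (244.0, 33.0), 90.0)
bar 331 [0.53781085 0.02201007 0.0529945 ] [0.66788228 0.05807026 0.06593042] [0.60518024 0.05122966 0.05933614]
[-0.01342945  0.05672649] (array([ 8, 30, 43, 94, 73, 57, 22,  4]), array([0.0529945 , 0.05461149, 0.05622848, 0.05784547, 0.05946246,
       0.06107945, 0.06269644, 0.06431343, 0.06593042]))
panel 754 [0.42871681 0.00328116 0.08605335] [0.77613804 0.02091464 0.09597826] [0.01400318 0.00330525]
```

```bash
cat >> h.py <<'E'
def Rt(x,z):
    x=np.array(x,float);x/=np.linalg.norm(x);z=np.array(z,float);z-=x*(z@x);z/=np.linalg.norm(z)
    return np.stack([x,np.cross(z,x),z],1)
def go(p,Rm=None,verbose=True):
    s=status.observe();R0=R.from_rotvec(s['ee_rot']).as_matrix()
    Rm=R0 if Rm is None else Rm
    sh=R0.T@(np.array(p)-s['position']);rv=R.from_matrix(R0.T@Rm).as_rotvec()
    print('shift frac',(sh/.8).round(4),'rot frac',(rv/np.radians(60)).round(4),'rows>=',max(np.linalg.norm(sh)/.0417,np.degrees(np.linalg.norm(rv))/7.16).round(1))
A_TUBE=np.array([-.5297,-.0167,.848]); TOP=np.array([.4859,.3980,.114])
E
python3 - <<'E'
from h import *
s=status.observe();print(R.from_rotvec(s['ee_rot']).as_matrix().round(3))
P=cloud(load('scene'));q=P[100:330,:140].reshape(-1,3);q=q[q[:,1]<-.1];print('machine top',np.nanmax(q[:,2]),np.nanmin(q,0),np.nanmax(q,0))
for n in('top','scene'):
    d=load(n);im=d['pixels'][:,:,::-1].copy();im=cv2.resize(im,None,fx=5,fy=5,interpolation=cv2.INTER_CUBIC)
    u=np.cross(A_TUBE,[0,1,0]);u/=np.linalg.norm(u);w=np.cross(A_TUBE,u);t=np.linspace(0,2*np.pi,60)[:,None]
    C=[]
    for k in range(3):
        T=TOP+k*np.array([.0027,-.085,0])
        C+=[T+.0175*(np.cos(t)*u+np.sin(t)*w),T-.026*A_TUBE+.0175*(np.cos(t)*u+np.sin(t)*w)]
    W=np.array([.6037,-.0548,.07]);C.append(W+.0144*np.c_[np.cos(t),np.sin(t),0*t])
    for c in C:
        cv2.polylines(im,[((project(d,c)+.5)*5-.5).round().astype(np.int32)],True,(255,255,0),1)
    o=project(d,TOP)[0];o2=project(d,W)[0]
    a=lambda o,h:im[max(int(o[1]*5)-h,0):int(o[1]*5)+h,int(o[0]*5)-h:int(o[0]*5)+h]
    cv2.imwrite('pics/ov_%s.png'%n,np.hstack([cv2.resize(a(o,150),(390,390)),cv2.resize(a(o2,150),(390,390))]))
E
```

```text
[[-0.001  0.899  0.438]
 [ 0.001  0.438 -0.899]
 [-1.    -0.    -0.001]]
machine top 0.29371586916262615 [ 0.04696038 -0.50379038 -0.00723336] [ 0.87055757 -0.11438699  0.29371587]
```

View pics/ov_top.png

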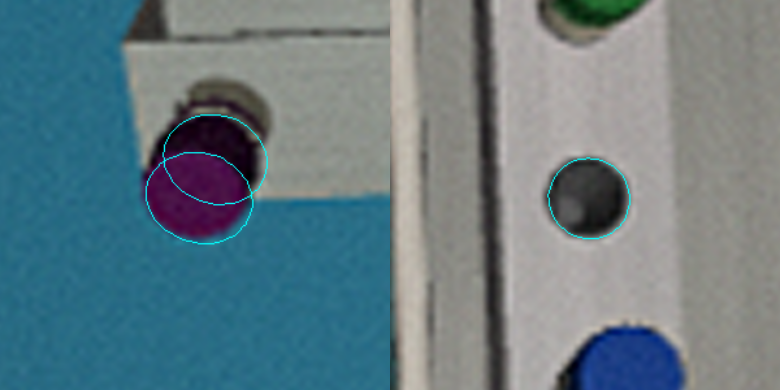

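View pics/ov_scene.png

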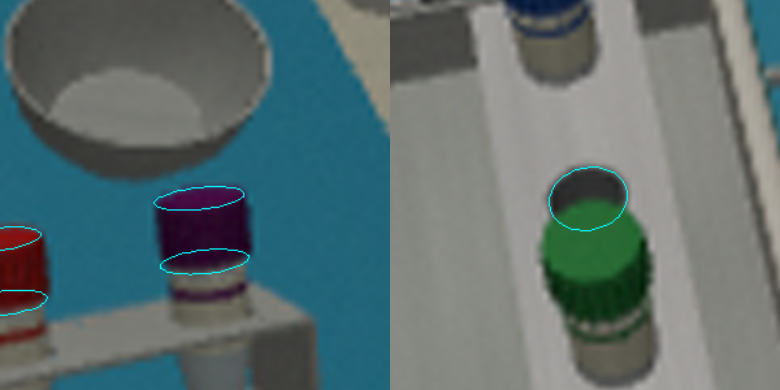

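The overlays fit. The well circle matches, and the purple cap is within about 1 mm, so I nudge it +1 mm in y. Lift first.

Emit:
{"op": "step_arm", "data": {
  "rows": [
    [-1,-0.05,0,0,0,0,0],
    [-1,-0.1,0,0,0,0,0],
    [-1,-0.15,0,0,0,0,0],
    [-1,-0.2,0,0,0,0,0],
    [-1,-0.25,0,0,0,0,0],
    [-1,-0.3,0,0,0,0,0],
    [-1,-0.3,0,0,0,0,0]
  ],
  "newtons": 15
}}

```text
clock: 0.68
position: [0.2748, -0.5633, 0.4376]
ee_rot: [0.863, 1.38, -0.872]
force: [-0.5, 0.7, 1.0]
width: 1.0
```

```bash
sed -i 's/.4859,.3980,.114/.4859,.3990,.114/' h.py
python3 - <<'E'
from h import *
s=status.observe();print(s['clock'],s['position'],s['joints'])
Rg=Rt(-A_TUBE,[.0315,-.9995,0])
go([.42,0,.42]); go([.42,0,.42],Rg); go(TOP+.08*A_TUBE,Rg)
E
```

```text
0.6833 [ 0.27481563 -0.56331824  0.43764143] [ 0.99859558  0.35616252  0.05387221  1.0969497  -0.01904161  1.67756243
 -0.07022722]
shift frac [ 0.0162  0.4717 -0.5536] rot frac [0. 0. 0.] rows>= 14.0
shift frac [ 0.0162  0.4717 -0.5536] rot frac [ 0.3954 -0.1024  0.5222] rows>= 14.0
shift frac [ 0.3092  0.7158 -0.9908] rot frac [ 0.3954 -0.1024  0.5222] rows>= 24.2
```

Emit:
{"op": "step_arm", "data": {
  "rows": [
    [-0.2,0.016,0.47,-0.55,0.395,-0.102,0.522],
    [-0.2,0.016,0.47,-0.55,0.395,-0.102,0.522],
    [-0.2,0.016,0.47,-0.55,0.395,-0.102,0.522],
    [-0.2,0.016,0.47,-0.55,0.395,-0.102,0.522],
    [-0.2,0.016,0.47,-0.55,0.395,-0.102,0.522],
    [-0.2,0.016,0.47,-0.55,0.395,-0.102,0.522],
    [-0.2,0.016,0.47,-0.55,0.395,-0.102,0.522],
    [-0.2,0.016,0.47,-0.55,0.395,-0.102,0.522],
    [-0.2,0.016,0.47,-0.55,0.395,-0.102,0.522],
    [-0.2,0.016,0.47,-0.55,0.395,-0.102,0.522],
    [-0.2,0.016,0.47,-0.55,0.395,-0.102,0.522],
    [-0.2,0.016,0.47,-0.55,0.395,-0.102,0.522]
  ]
}}

```text
clock: 1.68
position: [0.3991, -0.0756, 0.4177]
ee_rot: [1.414, 0.819, -0.766]
force: [0.6, -0.2, 1.2]
width: 0.598
```

Run:
```python
from h import *
s=status.observe();print(s['clock'],s['position'],s['joints'],s['width'])
Rg=Rt(-A_TUBE,[.0315,-.9995,0])
go(TOP+.08*A_TUBE+[0,0,.12],Rg); go(TOP+.08*A_TUBE,Rg)
```

```text
1.6833 [ 0.39912206 -0.07561907  0.41765405] [ 0.98477086 -0.42323077 -0.42168713  2.00431911 -0.5340696   1.10007564
 -0.8420195 ] 0.5984453090001836
shift frac [ 0.1671 -0.0157 -0.5881] rot frac [-0.0046 -0.008   0.0059] rows>= 11.7
shift frac [ 0.2947 -0.0944 -0.5867] rot frac [-0.0046 -0.008   0.0059] rows>= 12.7
```

Emit:
{"op": "step_arm", "data": {
  "rows": [
    [-0.2,0.167,-0.016,-0.588,-0.005,-0.008,0.006],
    [-0.2,0.167,-0.016,-0.588,-0.005,-0.008,0.006],
    [-0.2,0.167,-0.016,-0.588,-0.005,-0.008,0.006],
    [-0.2,0.167,-0.016,-0.588,-0.005,-0.008,0.006],
    [-0.2,0.167,-0.016,-0.588,-0.005,-0.008,0.006],
    [-0.2,0.167,-0.016,-0.588,-0.005,-0.008,0.006],
    [-0.2,0.167,-0.016,-0.588,-0.005,-0.008,0.006],
    [-0.2,0.167,-0.016,-0.588,-0.005,-0.008,0.006],
    [-0.2,0.167,-0.016,-0.588,-0.005,-0.008,0.006],
    [-0.2,0.167,-0.016,-0.588,-0.005,-0.008,0.006],
    [-0.2,0.167,-0.016,-0.588,-0.005,-0.008,0.006],
    [-0.2,0.167,-0.016,-0.588,-0.005,-0.008,0.006]
  ]
}}

```text
clock: 2.68
position: [0.4253, 0.2738, 0.3351]
ee_rot: [1.427, 0.813, -0.763]
force: [-3.9, 0.1, 0.5]
width: 0.603
```

Run:
```python
from h import *
s=status.observe();print(s['clock'],s['position'],s['joints'],s['width'])
Rg=Rt(-A_TUBE,[.0315,-.9995,0])
go(TOP+.06*A_TUBE,Rg); go(TOP-.032*A_TUBE,Rg)
```

```text
2.6833 [0.42534181 0.27376364 0.33511196] [ 0.7797679  -0.41861729 -1.26798369  1.97923411 -0.19028846  0.78813691
 -2.0174199 ] 0.6031589417160182
shift frac [ 0.2037 -0.0809 -0.1505] rot frac [-0.0145 -0.0113 -0.002 ] rows>= 5.1
shift frac [ 0.3187 -0.0811 -0.1491] rot frac [-0.0145 -0.0113 -0.002 ] rows>= 6.9
```

j3 is near its limit, so I'll take a short move and see how the solver behaves.

Emit:
{"op": "step_arm", "data": {
  "rows": [
    [-0.2,0.06,-0.04,-0.06,0,0,0],
    [-0.2,0.06,-0.04,-0.08,0,0,0],
    [-0.2,0.06,-0.04,-0.1,0,0,0],
    [-0.2,0.06,-0.06,-0.12,0,0,0]
  ]
}}

```text
clock: 3.02
position: [0.3791, 0.3035, 0.3111]
ee_rot: [1.431, 0.832, -0.732]
force: [-0.8, -0.2, 0.7]
width: 0.603
```

Run:
```python
from h import *
s=status.observe();print(s['clock'],s['position'],s['joints'],s['width'])
Rg=Rt(-A_TUBE,[.0315,-.9995,0])
go(TOP+.06*A_TUBE,Rg); go(TOP-.032*A_TUBE,Rg)
```

```text
3.0167 [0.37914809 0.30349077 0.31106359] [ 0.6297787  -0.4379935  -1.2668801   2.04739558 -0.15260823  0.74398307
 -2.15595658] 0.6032095906572176
shift frac [ 0.2108 -0.0165 -0.1069] rot frac [-0.0016 -0.0377 -0.0096] rows>= 4.5
shift frac [ 0.3257 -0.0177 -0.1023] rot frac [-0.0016 -0.0377 -0.0096] rows>= 6.6
```

Run:
```python
from h import *
go([.6,.4,.4]);
```

```text
shift frac [ 0.0613  0.2954 -0.1101] rot frac [0. 0. 0.] rows>= 6.2
```

Emit:
{"op": "step_arm", "data": {
  "rows": [
    [-0.2,0.06,0.3,-0.11,0,0,0],
    [-0.2,0.06,0.3,-0.11,0,0,0],
    [-0.2,0.06,0.3,-0.11,0,0,0],
    [-0.2,0.06,0.3,-0.11,0,0,0],
    [-0.2,0.06,0.3,-0.11,0,0,0],
    [-0.2,0.06,0.3,-0.11,0,0,0],
    [-0.2,0.06,0.3,-0.11,0,0,0]
  ]
}}

```text
clock: 3.6
position: [0.4811, 0.2967, 0.4275]
ee_rot: [1.448, 0.838, -0.699]
force: [-0.1, 0.6, 0.3]
width: 0.6
```

Run:
```python
from h import *
s=status.observe();print(s['clock'],s['position'],s['joints'],s['width'])
Rg=Rt(-A_TUBE,[.0315,-.9995,0])
go(TOP+.12*A_TUBE,Rg); go(TOP-.032*A_TUBE,Rg)
```

```text
3.6 [0.48114469 0.29672919 0.42745299] [ 0.97788616 -0.43779618 -1.26654783  1.75521747 -0.35472191  0.94185998
 -1.78319798] 0.5999600025311859
shift frac [ 0.1898 -0.2047 -0.1149] rot frac [-0.0007 -0.0633 -0.0273] rows>= 5.8
shift frac [ 0.3793 -0.2101 -0.1023] rot frac [-0.0007 -0.0633 -0.0273] rows>= 8.5
```

The arm is stuck in an awkward branch, with j2 and j3 both at their limits. I'll fit a small kinematic model to the recorded poses to find a way out.

```bash
cat > kin.py <<'E'
import numpy as np, itertools
from scipy.spatial.transform import Rotation as R
from scipy.optimize import least_squares
D=[([ 1.01439716,0.43521463,0.02496594,1.57409157,-0.01162232,1.13401686,-0.07511977],[.2736914,-.56124678,.18855227],[.86962714,1.39175838,-.86842101]),
([0.99859558,0.35616252,0.05387221,1.0969497,-0.01904161,1.67756243,-0.07022722],[0.27481563,-0.56331824,0.43764143],[.863,1.38,-.872]),
([0.98477086,-0.42323077,-0.42168713,2.00431911,-0.5340696,1.10007564,-0.8420195],[0.39912206,-0.07561907,0.41765405],[1.414,.819,-.766]),
([0.7797679,-0.41861729,-1.26798369,1.97923411,-0.19028846,0.78813691,-2.0174199],[0.42534181,0.27376364,0.33511196],[1.427,.813,-.763]),
([0.6297787,-0.4379935,-1.2668801,2.04739558,-0.15260823,0.74398307,-2.15595658],[0.37914809,0.30349077,0.31106359],[1.431,.832,-.732]),
([0.97788616,-0.43779618,-1.26654783,1.75521747,-0.35472191,0.94185998,-1.78319798],[0.48114469,0.29672919,0.42745299],[1.448,.838,-.699])]
def T(Rm,p): 
    M=np.eye(4);M[:3,:3]=Rm;M[:3,3]=p;return M
rz=lambda a:R.from_euler('z',a).as_matrix()
ry=lambda a:R.from_euler('y',a).as_matrix()
E0=np.array([[0,0,1],[0,1,0],[1,0,0.]])
def fk(q,p,s,full=False):
    c,c7,d0,a1,L1,a3,a4,L2,a6,L3=p
    M=T(rz(s[0]*q[0]+c),[0,0,d0])@T(np.eye(3),[a1,0,0])@T(ry(q[1]),[0,0,0])@T(rz(s[1]*q[2]),[0,0,L1])@T(np.eye(3),[a3,0,0])@T(ry(q[3]),[0,0,0])
    el=M[:3,3]
    M=M@T(np.eye(3),[a4,0,0])@T(rz(s[2]*q[4]),[0,0,L2])@T(ry(q[5]),[0,0,0]);wr=M[:3,3]
    M=M@T(np.eye(3),[a6,0,0])@T(rz(s[3]*q[6]+c7),[0,0,L3])
    return (M,el,wr) if full else M
def errs(p,s):
    e=[]
    for q,x,r in D:
        M=fk(q,p,s); # tool x along model z
        Rm=M[:3,:3]@np.array([[0,0,-1.],[0,1,0],[1,0,0]])
        e+=list((M[:3,3]-x)*10)+list((R.from_matrix(Rm).inv()*R.from_rotvec(r)).as_rotvec())
    return np.array(e)
if __name__=='__main__':
    out=[]
    for s in itertools.product([1,-1],repeat=4):
        for c in (0,-2.1,1.):
          for c7 in (0,1.57,3.14,-1.57):
            f=least_squares(errs,[c,c7,.3,0,.4,0,0,.4,0,.2],args=(s,),loss='soft_l1',f_scale=.05,max_nfev=200)
            out.append((f.cost,s,f.x))
    out.sort(key=lambda t:t[0])
    for o in out[:5]: print(o[0],o[1],o[2].round(4))
    print(np.abs(errs(out[0][2],out[0][1])).reshape(-1,6).max(1).round(4)); np.savez('kin.npz',p=out[0][2],s=out[0][1])
E
python3 kin.py
```

```text
0.01898413593520838 (-1, -1, -1, -1) [-0.0828 -0.0742  0.2098  0.0045  0.5696  0.0053  0.0068  0.4061 -0.0107
  0.3458]
0.018984135935208448 (-1, -1, -1, -1) [-0.0828 -0.0742  0.2098  0.0045  0.5696  0.0053  0.0068  0.4061 -0.0107
  0.3458]
0.01898413593520846 (-1, -1, -1, -1) [-8.280e-02  6.209e+00  2.098e-01  4.500e-03  5.696e-01  5.300e-03
  6.800e-03  4.061e-01 -1.070e-02  3.458e-01]
0.018984135935208486 (-1, -1, -1, -1) [-0.0828 -0.0742  0.2098  0.0045  0.5696  0.0053  0.0068  0.4061 -0.0107
  0.3458]
0.018984135935208504 (-1, -1, -1, -1) [-0.0828 -0.0742  0.2098  0.0045  0.5696  0.0053  0.0068  0.4061 -0.0107
  0.3458]
[0.1117 0.0148 0.0507 0.0442 0.0559 0.1271]
```

```bash
cat > kin2.py <<'E'
from kin import *
S=(-1,-1,-1,-1)
def fk2(q,p,full=False):
    o=p[:7]; t=p[7:].reshape(4,3)
    q=np.asarray(q)
    M=T(rz(-q[0]+o[0]),[0,0,0])@T(np.eye(3),t[0])@T(ry(q[1]+o[1]),[0,0,0])@T(rz(-q[2]+o[2]),[0,0,0])@T(np.eye(3),t[1])@T(ry(q[3]+o[3]),[0,0,0]);el=M[:3,3]
    M=M@T(rz(-q[4]+o[4]),[0,0,0])@T(np.eye(3),t[2])@T(ry(q[5]+o[5]),[0,0,0]);wr=M[:3,3]
    M=M@T(rz(-q[6]+o[6]),[0,0,0])@T(np.eye(3),t[3])
    return (M,el,wr) if full else M
F=np.array([[0,0,-1.],[0,1,0],[1,0,0]])
def errs2(p,x0,reg=.02):
    e=[]
    for q,x,r in D:
        M=fk2(q,p);e+=list((M[:3,3]-x)*10)+list((R.from_matrix(M[:3,:3]@F).inv()*R.from_rotvec(r)).as_rotvec())
    return np.r_[e,reg*(p-x0)]
x0=np.r_[-.08,0,0,0,0,0,-.07, 0,0,.21, 0,0,.57, 0,0,.41, 0,0,.346]
if __name__=='__main__':
    f=least_squares(errs2,x0,args=(x0,))
    print(f.x.round(4)); print(np.abs(f.fun[:-19]).reshape(-1,6).round(3)); np.save('kin2.npy',f.x)
E
python3 kin2.py
```

```text
[-0.000e+00 -0.000e+00 -2.000e-04 -2.000e-04  1.000e-04  2.000e-04
 -2.000e-04 -0.000e+00 -3.640e-02  2.719e-01  0.000e+00 -1.650e-02
  5.575e-01  1.000e-04 -4.000e-04  4.277e-01 -0.000e+00  0.000e+00
  4.076e-01]
[[0. 0. 0. 0. 0. 0.]
 [0. 0. 0. 0. 0. 0.]
 [0. 0. 0. 0. 0. 0.]
 [0. 0. 0. 0. 0. 0.]
 [0. 0. 0. 0. 0. 0.]
 [0. 0. 0. 0. 0. 0.]]
```

The model is exact. Next I'll emulate the controller's differential IK and check whether it reproduces the recorded joints.

```bash
cat > sim.py <<'E'
from kin2 import *
p=np.load('kin2.npy')
LO=np.array([-2.62,-.44,-1.27,.08,-1.32,.12,-2.74]);HI=np.array([2.62,2.09,1.32,2.57,4.46,2,2.74]);VM=np.array([2.22,2.22,3.01,3.01,3.14,3.14,3.14])
def pose(q): M=fk2(q,p); return M[:3,3],M[:3,:3]@F
def jac(q):
    x0,R0=pose(q);J=np.zeros((6,7))
    for i in range(7):
        d=np.array(q,float);d[i]+=1e-6;x,Rm=pose(d)
        J[:3,i]=(x-x0)/1e-6;J[3:,i]=R.from_matrix(Rm@R0.T).as_rotvec()/1e-6
    return J
def step(q,xt,Rg,lam=.02,n=10,post=None,k=0):
    q=np.array(q,float);x,Rm=pose(q)
    # rate-limited subtarget
    d=xt-x;L=np.linalg.norm(d);d=d if L<.0417 else d*.0417/L
    w=R.from_matrix(Rg@Rm.T).as_rotvec();L=np.linalg.norm(w);m=np.radians(7.16);w=w if L<m else w*m/L
    xs=x+d;Rs=R.from_rotvec(w).as_matrix()@Rm;q0=q.copy()
    for _ in range(n):
        x,Rm=pose(q);e=np.r_[xs-x,R.from_matrix(Rs@Rm.T).as_rotvec()]
        J=jac(q);free=np.ones(7,bool)
        for _ in range(3):
            Jf=J[:,free];Ji=Jf.T@np.linalg.inv(Jf@Jf.T+lam**2*np.eye(6));dq=np.zeros(7);dq[free]=Ji@e
            if post is not None: dq[free]+=(np.eye(free.sum())-Ji@Jf)@(k*(post-q)[free])
            bad=free&((q+dq>HI)|(q+dq<LO))
            if not bad.any():break
            free&=~bad
        q=np.clip(q+dq,LO,HI)
    lim=.7*VM/12; s=np.max(np.abs(q-q0)/lim)
    return q0+(q-q0)/max(s,1)
def run(q,xt,Rg,N,**k):
    for _ in range(N): q=step(q,np.array(xt),Rg,**k)
    return q
E
python3 - <<'E'
from sim import *
q=np.array(D[1][0]);x,R0=pose(q)
xt=x+R0@np.array([.016,.47,-.55])*.8;Rg=R0@R.from_rotvec(np.radians(60)*np.array([.395,-.102,.522])).as_matrix()
for lam in(.001,.02,.05,.1):
    a=run(q,xt,Rg,12,lam=lam);print(lam,a.round(3),pose(a)[0].round(3))
for k in (.05,.2):
  a=run(q,xt,Rg,12,post=np.array(D[0][0]),k=k);print('post',k,a.round(3),pose(a)[0].round(3))
print(np.round(D[2][0],3),D[2][1])
E
```

```text
0.001 [ 0.995 -0.426 -0.422  1.996 -0.535  1.103 -0.833] [ 0.4   -0.079  0.423]
0.02 [ 0.995 -0.426 -0.422  1.996 -0.535  1.103 -0.833] [ 0.4   -0.079  0.423]
0.05 [ 0.997 -0.426 -0.423  1.996 -0.535  1.103 -0.832] [ 0.4   -0.079  0.423]
0.1 [ 1.    -0.426 -0.425  1.996 -0.537  1.104 -0.83 ] [ 0.4   -0.079  0.423]
post 0.05 [ 0.967 -0.423 -0.408  1.997 -0.522  1.096 -0.849] [ 0.4   -0.079  0.423]
post 0.2 [ 0.969 -0.422 -0.407  1.997 -0.523  1.097 -0.845] [ 0.4   -0.081  0.423]
[ 0.985 -0.423 -0.422  2.004 -0.534  1.1   -0.842] [0.39912206, -0.07561907, 0.41765405]
```

The emulation matches the real joints closely. Now I'll search for waypoints that lead to comfortable configurations at the grasp, well, lever and handle poses.

```bash
cat > search.py <<'E'
from sim import *
import sys, multiprocessing as mp
from h import Rt,A_TUBE,TOP
q0=np.array(D[5][0])
def marg(q): return np.min(np.minimum(q-LO,HI-q))
def down(yaw,tilt=0,az=0):  # tool down, jaw direction at angle yaw
    return Rt([np.sin(tilt)*np.cos(az),np.sin(tilt)*np.sin(az),-np.cos(tilt)],[np.cos(yaw),np.sin(yaw),0])
def leg(q,xt,Rg,tr):
    for i in range(45):
        q=step(q,np.array(xt),Rg,n=2); tr.append(q); x,Rm=pose(q)
        if np.linalg.norm(x-xt)<.003 and np.linalg.norm(R.from_matrix(Rg@Rm.T).as_rotvec())<.02: return q,True
    return q,False
def trial(seed):
    g=np.random.default_rng(seed);q=q0;tr=[];W=[]
    sgn=g.choice([-1,1])
    try:
        for az in (g.uniform(-.9,.3),g.uniform(-.3,.8)):
            r=g.uniform(.42,.78);z=g.uniform(.36,.5);yaw=g.uniform(-np.pi,np.pi);W.append((r*np.cos(az),r*np.sin(az),z,yaw))
            q,ok=leg(q,W[-1][:3],down(yaw),tr)
            if not ok: return None
        Rg=Rt(-A_TUBE,sgn*np.array([.0315,-.9995,0]))
        tr2=[]
        for h in (.12,.06,-.032,.1):
            q,ok=leg(q,TOP+h*A_TUBE,Rg,tr2)
            if not ok:return None
            if h==-.032:qg=q
        Rw=Rt([0,0,-1],sgn*np.array([.0133,-.9999,0]))
        for x in ((.55,.2,.36),(.6037,-.0548,.30),(.6037,-.0548,.106)):
            q,ok=leg(q,x,Rw,tr2)
            if not ok:return None
        return min(marg(a) for a in tr2),len(tr),seed,sgn,W,qg,q
    except Exception as e: return None
if __name__=='__main__':
    with mp.Pool() as P: o=[r for r in P.map(trial,range(int(sys.argv[1]))) if r]
    o.sort(key=lambda t:-t[0]); print(len(o))
    for r in o[:8]: print(round(r[0],3),r[1],r[2],r[3],np.round(r[4],2).tolist(),r[5].round(2),r[6].round(2))
E
nproc; export OMP_NUM_THREADS=1; time timeout 500 python3 search.py 300
```

```text
4
61
0.46 30 6 -1 [[0.49, -0.26, 0.5, 0.83], [0.66, 0.07, 0.41, 1.13]] [-0.57  0.51 -0.64  2.05  1.25  0.83 -0.47] [ 0.45  0.57 -0.66  1.68  0.4   1.03  1.24]
0.441 27 277 -1 [[0.36, -0.25, 0.44, 0.4], [0.46, 0.08, 0.38, -0.07]] [-0.56  0.52 -0.66  2.04  1.26  0.84 -0.47] [ 0.46  0.58 -0.68  1.68  0.41  1.03  1.22]
0.428 35 114 -1 [[0.5, -0.45, 0.45, 0.91], [0.57, 0.1, 0.43, 2.47]] [-0.55  0.52 -0.67  2.04  1.26  0.85 -0.48] [ 0.47  0.58 -0.7   1.68  0.42  1.04  1.22]
0.367 29 294 -1 [[0.52, -0.14, 0.41, 0.6], [0.64, 0.27, 0.41, 1.91]] [-0.53  0.53 -0.69  2.04  1.27  0.86 -0.48] [ 0.49  0.6  -0.74  1.68  0.45  1.05  1.19]
0.362 42 284 -1 [[0.48, -0.58, 0.41, 0.58], [0.61, 0.23, 0.44, 2.82]] [-0.65  0.49 -0.52  2.05  1.21  0.77 -0.45] [ 0.34  0.53 -0.49  1.69  0.29  0.99  1.33]
0.336 30 24 -1 [[0.55, -0.24, 0.44, 0.44], [0.69, 0.24, 0.37, 1.52]] [-0.5   0.54 -0.73  2.04  1.28  0.88 -0.49] [ 0.53  0.62 -0.8   1.67  0.49  1.07  1.16]
0.248 39 163 -1 [[0.46, -0.54, 0.39, 0.02], [0.52, 0.18, 0.37, 0.05]] [-0.46  0.56 -0.79  2.04  1.3   0.92 -0.5 ] [ 0.58  0.65 -0.9   1.67  0.56  1.1   1.1 ]
0.197 41 120 -1 [[0.44, -0.48, 0.44, 0.39], [0.62, -0.01, 0.41, 3.01]] [-0.53  0.53 -0.69  2.04  1.27  0.86 -0.48] [ 0.5   0.6  -0.74  1.68  0.46  1.05  1.19]
real	0m56.752s
user	3m30.664s
sys	0m0.242s
```

```bash
cat >> h.py <<'E'
def down(yaw): return Rt([0,0,-1],[np.cos(yaw),np.sin(yaw),0])
E
python3 - <<'E'
from h import *
go([.49,-.26,.5],down(.83))
E
```

```text
shift frac [-0.1274  0.0424  0.6889] rot frac [-2.1648  0.6274 -0.3397] rows>= 19.1
```

Emit:
{"op": "step_arm", "data": {
  "rows": [
    [-0.2,-0.127,0.042,0.689,-0.98,0.284,-0.154],
    [-0.2,-0.127,0.042,0.689,-0.98,0.284,-0.154],
    [-0.2,-0.127,0.042,0.689,-0.98,0.284,-0.154],
    [-0.2,-0.127,0.042,0.689,-0.98,0.284,-0.154],
    [-0.2,-0.127,0.042,0.689,-0.98,0.284,-0.154],
    [-0.2,-0.127,0.042,0.689,-0.98,0.284,-0.154],
    [-0.2,-0.127,0.042,0.689,-0.98,0.284,-0.154],
    [-0.2,-0.127,0.042,0.689,-0.98,0.284,-0.154]
  ]
}}

```text
clock: 4.27
position: [0.4852, -0.0047, 0.466]
ee_rot: [0.695, 1.247, -0.182]
force: [0.9, -0.3, 0.2]
width: 0.601
```

```bash
cat > w.py <<'E'
import sys
from h import *
s=status.observe();print(s['clock'],s['position'].round(4),s['joints'].round(3),s['width'].__round__(3),'F',s['force'].round(1))
E
(cat w.py; echo "go([.49,-.26,.5],down(.83))")|python3 -
```

```text
4.2667 [ 0.4852 -0.0047  0.466 ] [ 0.557 -0.101 -0.361  1.64  -0.35   1.31  -0.354] 0.601 F [ 0.9 -0.3  0.2]
shift frac [-0.1127 -0.2308  0.1942] rot frac [-1.3338  0.3852 -0.2098] rows>= 11.8
```

Emit:
{"op": "step_arm", "data": {
  "rows": [
    [-0.2,-0.113,-0.231,0.194,-0.98,0.283,-0.154],
    [-0.2,-0.113,-0.231,0.194,-0.98,0.283,-0.154],
    [-0.2,-0.113,-0.231,0.194,-0.98,0.283,-0.154],
    [-0.2,-0.113,-0.231,0.194,-0.98,0.283,-0.154],
    [-0.2,-0.113,-0.231,0.194,-0.98,0.283,-0.154],
    [-0.2,-0.113,-0.231,0.194,-0.98,0.283,-0.154],
    [-0.2,-0.113,-0.231,0.194,-0.98,0.283,-0.154],
    [-0.2,-0.113,-0.231,0.194,-0.98,0.283,-0.154]
  ]
}}

```text
clock: 4.93
position: [0.4884, -0.2636, 0.4982]
ee_rot: [-0.2, 1.462, 0.381]
force: [0.2, 0.8, 0.6]
width: 0.599
```

```bash
(cat w.py; echo "go([.49,-.26,.5],down(.83));go([.66,.07,.41],down(1.13))")|python3 -
cat > plan.py <<'E'
from search import *
from h import status
def trial2(seed,q,nv):
    g=np.random.default_rng(seed);tr=[];W=[];sgn=-1
    try:
        for i in range(nv):
            az=g.uniform(-.3,.8);r=g.uniform(.45,.75);z=g.uniform(.36,.5);yaw=g.uniform(-np.pi,np.pi);W.append((r*np.cos(az),r*np.sin(az),z,yaw))
            q,ok=leg(q,W[-1][:3],down(yaw),tr)
            if not ok: return None
        Rg=Rt(-A_TUBE,sgn*np.array([.0315,-.9995,0]));tr2=[]
        for h in (.12,.06,-.032,.1):
            q,ok=leg(q,TOP+h*A_TUBE,Rg,tr2)
            if not ok:return None
        Rw=Rt([0,0,-1],sgn*np.array([.0133,-.9999,0]))
        for x in ((.55,.2,.36),(.6037,-.0548,.30),(.6037,-.0548,.106)):
            q,ok=leg(q,x,Rw,tr2)
            if not ok:return None
        return min(marg(a) for a in tr+tr2),len(tr),seed,W,q
    except Exception: return None
if __name__=='__main__':
    q=status.observe()['joints']
    print('direct',trial2(0,q,0))
    with mp.Pool() as P: o=[r for r in P.starmap(trial2,[(i,q,1) for i in range(80)]) if r]
    o.sort(key=lambda t:-t[0])
    for r in o[:6]: print(round(r[0],3),r[1],r[2],np.round(r[3],2).tolist(),r[4].round(2))
E
OMP_NUM_THREADS=1 python3 plan.py
```

```text
4.9333 [ 0.4884 -0.2636  0.4982] [ 0.657  0.267 -0.226  1.091 -0.088  1.787  0.795] 0.599 F [0.2 0.8 0.6]
shift frac [-0.0015  0.0036  0.0038] rot frac [-0.4336  0.1214 -0.0687] rows>= 3.8
shift frac [0.1767 0.2953 0.3371] rot frac [-0.7195  0.1323 -0.0505] rows>= 9.2
direct (np.float64(0.00398660254594474), 0, 0, [], array([ 0.69704112,  0.76947315, -1.14967329,  1.65907042,  0.74359764,
        1.21667006,  0.95937852]))
0.269 15 29 [[0.58, -0.15, 0.43, -1.48]] [ 0.44  0.57 -0.65  1.68  0.39  1.03  1.24]
0.268 13 16 [[0.55, 0.18, 0.37, -0.95]] [ 0.5   0.6  -0.75  1.68  0.46  1.05  1.19]
0.266 14 39 [[0.59, 0.15, 0.38, -1.22]] [ 0.46  0.58 -0.68  1.68  0.41  1.03  1.23]
0.265 13 32 [[0.62, -0.08, 0.41, -1.11]] [ 0.4   0.56 -0.59  1.68  0.35  1.01  1.28]
0.261 12 6 [[0.53, 0.16, 0.41, -0.79]] [ 0.5   0.6  -0.76  1.67  0.46  1.05  1.18]
0.26 17 77 [[0.52, 0.33, 0.39, -1.04]] [ 0.54  0.63 -0.83  1.67  0.51  1.08  1.14]
```

```bash
cat > chk.py <<'E'
from search import *
from h import status
q=status.observe()['joints'];tr=[]
q,ok=leg(q,(.66,.07,.41),down(1.13),tr);print(ok,len(tr),q.round(2),min(map(marg,tr)))
sgn=-1
Rg=Rt(-A_TUBE,sgn*np.array([.0315,-.9995,0]));Rw=Rt([0,0,-1],sgn*np.array([.0133,-.9999,0]))
for x,Rm in [(TOP+h*A_TUBE,Rg) for h in(.12,.06,-.032,.1)]+[(x,Rw) for x in ((.55,.2,.36),(.6037,-.0548,.30),(.6037,-.0548,.106))]:
    tr=[];q,ok=leg(q,x,Rm,tr);print(ok,len(tr),q.round(2),min(map(marg,tr)).round(2))
E
python3 chk.py
```

```text
True 10 [ 0.06  0.48 -0.46  1.01  0.21  1.7   0.8 ] 0.236834091155683
True 11 [-0.54  0.27 -0.79  2.    0.91  0.99 -0.24] 0.46
True 2 [-0.55  0.36 -0.73  2.03  1.04  0.92 -0.33] 0.52
True 3 [-0.57  0.51 -0.64  2.05  1.25  0.83 -0.47] 0.52
True 4 [-0.55  0.3  -0.76  2.01  0.95  0.96 -0.27] 0.51
True 8 [ 0.08  0.38 -0.78  1.34  0.27  1.53  0.91] 0.46
True 7 [ 0.47  0.43 -0.71  1.4   0.28  1.41  1.35] 0.49
True 5 [ 0.45  0.57 -0.66  1.68  0.4   1.03  1.24] 0.56
```

Emit:
{"op": "step_arm", "data": {
  "rows": [
    [-0.2,0.177,0.295,0.337,-0.72,0.132,-0.05],
    [-0.2,0.177,0.295,0.337,-0.72,0.132,-0.05],
    [-0.2,0.177,0.295,0.337,-0.72,0.132,-0.05],
    [-0.2,0.177,0.295,0.337,-0.72,0.132,-0.05],
    [-0.2,0.177,0.295,0.337,-0.72,0.132,-0.05],
    [-0.2,0.177,0.295,0.337,-0.72,0.132,-0.05],
    [-0.2,0.177,0.295,0.337,-0.72,0.132,-0.05],
    [-0.2,0.177,0.295,0.337,-0.72,0.132,-0.05],
    [-0.2,0.177,0.295,0.337,-0.72,0.132,-0.05],
    [-0.2,0.177,0.295,0.337,-0.72,0.132,-0.05]
  ]
}}

```text
clock: 5.77
position: [0.6606, 0.082, 0.4086]
ee_rot: [-0.882, 1.382, 0.889]
force: [-0.5, -0.2, -0.5]
width: 0.599
```

```bash
(cat w.py; echo "
RG=Rt(-A_TUBE,[-.0315,.9995,0])
go(TOP+.12*A_TUBE,RG);go(TOP+.06*A_TUBE,RG)")|python3 -
```

```text
5.7667 [0.6606 0.082  0.4086] [ 0.048  0.482 -0.469  1.006  0.208  1.697  0.791] 0.599 F [-0.5 -0.2 -0.5]
shift frac [0.2433 0.4344 0.2323] rot frac [-0.4318 -0.12   -0.5262] rows>= 10.5
shift frac [0.3068 0.3987 0.2498] rot frac [-0.4318 -0.12   -0.5262] rows>= 10.8
```

Emit:
{"op": "step_arm", "data": {
  "rows": [
    [-0.2,0.243,0.434,0.232,-0.432,-0.12,-0.526],
    [-0.2,0.243,0.434,0.232,-0.432,-0.12,-0.526],
    [-0.2,0.243,0.434,0.232,-0.432,-0.12,-0.526],
    [-0.2,0.243,0.434,0.232,-0.432,-0.12,-0.526],
    [-0.2,0.243,0.434,0.232,-0.432,-0.12,-0.526],
    [-0.2,0.243,0.434,0.232,-0.432,-0.12,-0.526],
    [-0.2,0.243,0.434,0.232,-0.432,-0.12,-0.526],
    [-0.2,0.243,0.434,0.232,-0.432,-0.12,-0.526],
    [-0.2,0.243,0.434,0.232,-0.432,-0.12,-0.526],
    [-0.2,0.243,0.434,0.232,-0.432,-0.12,-0.526],
    [-0.2,0.243,0.434,0.232,-0.432,-0.12,-0.526],
    [-0.2,0.243,0.434,0.232,-0.432,-0.12,-0.526]
  ]
}}

```text
clock: 6.77
position: [0.4207, 0.3955, 0.2146]
ee_rot: [-1.442, 0.768, 0.813]
force: [-0.8, 0.7, -0.5]
width: 0.602
```

```bash
(cat w.py; echo "
RG=Rt(-A_TUBE,[-.0315,.9995,0])
go(TOP+.03*A_TUBE,RG);go(TOP-.032*A_TUBE,RG)
d=grab('top');cv2.imwrite('pics/t3.png',cv2.resize(d['pixels'][170:290,90:250,::-1],(800,600),interpolation=cv2.INTER_CUBIC))
d=grab('scene');cv2.imwrite('pics/s3.png',cv2.resize(d['pixels'][60:180,260:420,::-1],(800,600),interpolation=cv2.INTER_CUBIC))
")|python3 -
```

```text
6.7667 [0.4207 0.3955 0.2146] [-0.545  0.271 -0.788  2.004  0.914  0.986 -0.24 ] 0.602 F [-0.8  0.7 -0.5]
shift frac [ 0.1125 -0.0025  0.0019] rot frac [ 0.0027 -0.0014  0.0006] rows>= 2.2
shift frac [ 0.19   -0.0025  0.002 ] rot frac [ 0.0027 -0.0014  0.0006] rows>= 3.6
```

View pics/t3.png

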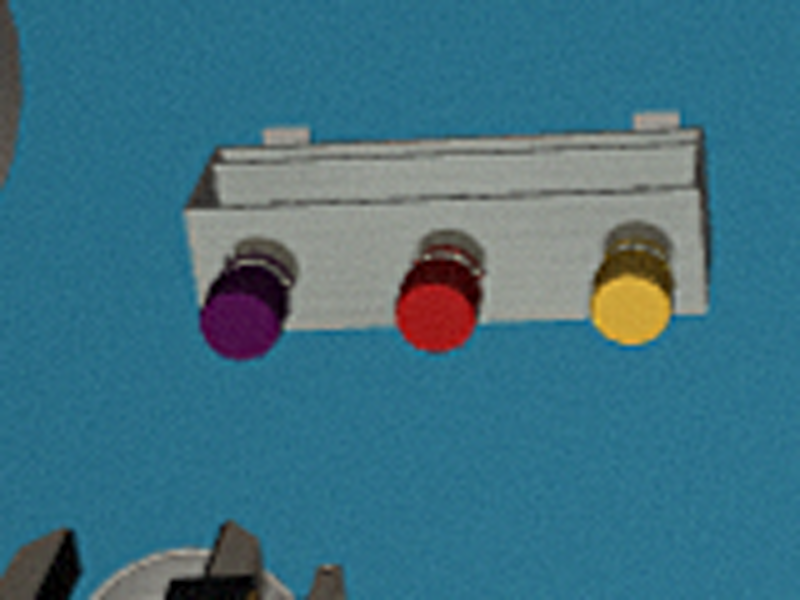

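View pics/s3.png

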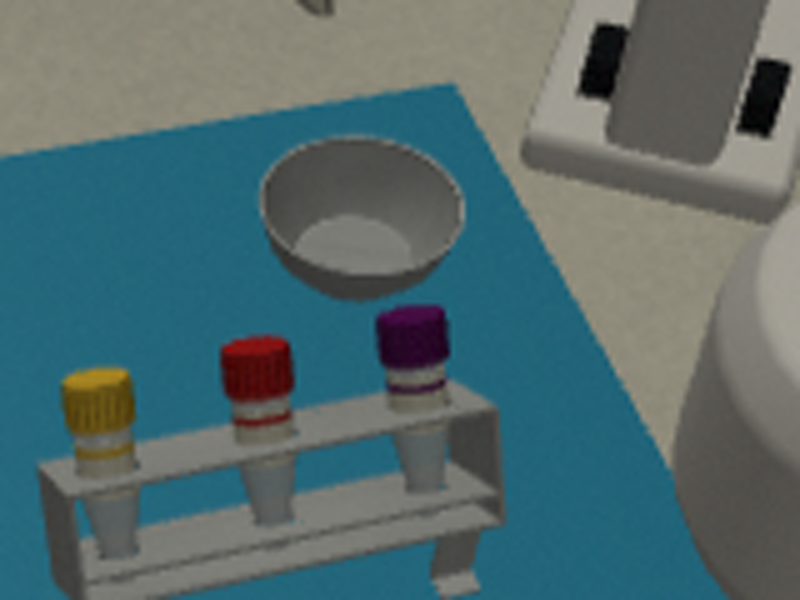

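```bash
(cat w.py; echo "
for n in('top','scene'):
    d=load(n);print(n,project(d,np.array([s['position'],TOP,s['position']+[0,.045,0],s['position']-[0,.045,0]])).round(1).tolist())
    cv2.imwrite('pics/f_%s.png'%n,cv2.resize(d['pixels'][:,:,::-1],(800,600)))
")|python3 -
```

```text
6.8667 [0.4249 0.3912 0.2166] [-0.538  0.267 -0.783  2.003  0.913  0.986 -0.233] 0.601 F [ 0.2  0.2 -0. ]
top [[127.4, 265.3], [137.7, 235.4], [104.2, 265.6], [150.7, 265.1]]
scene [[336.1, 76.4], [341.7, 122.4], [353.2, 73.6], [318.8, 79.2]]
```

View pics/f_top.png

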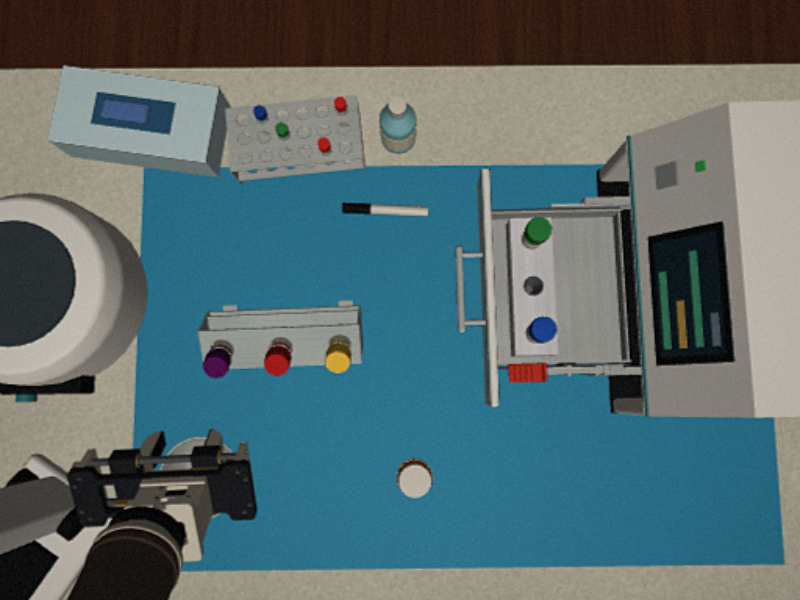

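View pics/f_scene.png

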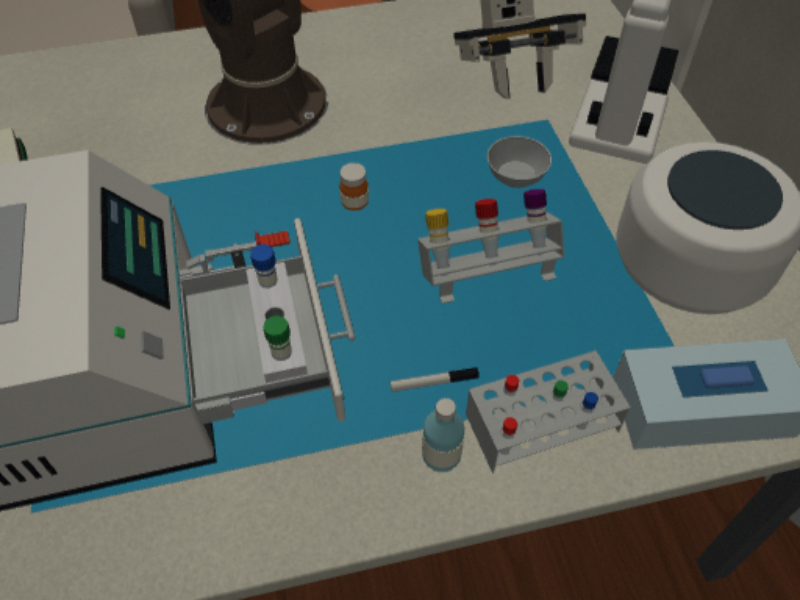

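```bash
(cat w.py; echo "
R0=R.from_rotvec(s['ee_rot']).as_matrix()
for n in('top','scene'):
    d=grab(n);P=cloud(d);s=status.observe()
    q=(P.reshape(-1,3)-s['position'])@R0
    m=(np.abs(q[:,0])<.08)&(np.abs(q[:,1])<.05)&(np.abs(q[:,2])<.08)&(q[:,0]>-.07)
    q=q[m];print(n,len(q),q.max(0),q.min(0)); print(np.histogram(q[:,0],np.arange(-.07,.03,.005)))
    t=q[q[:,0]>np.sort(q[:,0])[-40]];print(t[::5].round(3))
    im=d['pixels'];uv=project(d,s['position'])[0].astype(int);cv2.imwrite('pics/g_%s.png'%n,cv2.resize(im[max(uv[1]-55,0):uv[1]+35,uv[0]-50:uv[0]+70,::-1],(800,600)))
print(s['position'])
")|python3 -
```

```text
6.8667 [0.4249 0.3912 0.2166] [-0.538  0.267 -0.783  2.003  0.913  0.986 -0.233] 0.601 F [ 0.2  0.2 -0. ]
top 235 [-0.03709959  0.01243074  0.04724484] [-0.06956519 -0.01172589 -0.04391139]
(array([37, 44, 46, 44, 32, 23,  9,  0,  0,  0,  0,  0,  0,  0,  0,  0,  0,
        0,  0]), array([-7.00000000e-02, -6.50000000e-02, -6.00000000e-02, -5.50000000e-02,
       -5.00000000e-02, -4.50000000e-02, -4.00000000e-02, -3.50000000e-02,
       -3.00000000e-02, -2.50000000e-02, -2.00000000e-02, -1.50000000e-02,
       -1.00000000e-02, -5.00000000e-03,  5.55111512e-17,  5.00000000e-03,
        1.00000000e-02,  1.50000000e-02,  2.00000000e-02,  2.50000000e-02]))
[[-0.04  -0.009 -0.028]
 [-0.043 -0.009 -0.028]
 [-0.043 -0.01   0.034]
 [-0.046 -0.009 -0.029]
 [-0.045 -0.009  0.036]
 [-0.044 -0.006  0.029]
 [-0.042 -0.     0.029]
 [-0.04   0.008  0.029]]
scene 230 [-0.03786627  0.01377984  0.04674853] [-0.06990529 -0.0141686  -0.04540058]
(array([43, 44, 41, 36, 30, 27,  9,  0,  0,  0,  0,  0,  0,  0,  0,  0,  0,
        0,  0]), array([-7.00000000e-02, -6.50000000e-02, -6.00000000e-02, -5.50000000e-02,
       -5.00000000e-02, -4.50000000e-02, -4.00000000e-02, -3.50000000e-02,
       -3.00000000e-02, -2.50000000e-02, -2.00000000e-02, -1.50000000e-02,
       -1.00000000e-02, -5.00000000e-03,  5.55111512e-17,  5.00000000e-03,
        1.00000000e-02,  1.50000000e-02,  2.00000000e-02,  2.50000000e-02]))
[[-0.045  0.01   0.029]
 [-0.043  0.005  0.027]
 [-0.043 -0.01   0.034]
 [-0.041 -0.008  0.032]
 [-0.039 -0.006  0.03 ]
 [-0.044 -0.008 -0.035]
 [-0.041  0.002 -0.034]
 [-0.038  0.006 -0.03 ]]
[0.42699045 0.38937387 0.21788598]
```

View pics/g_top.png

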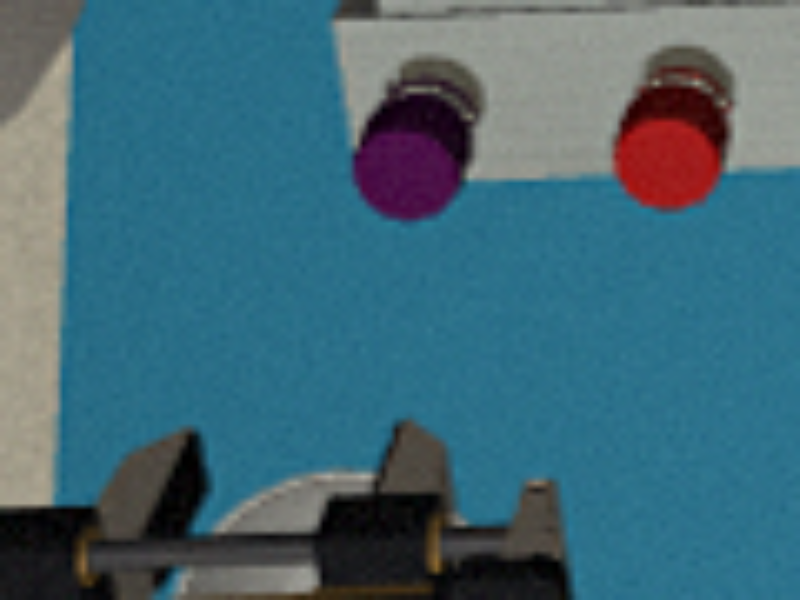

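View pics/g_scene.png

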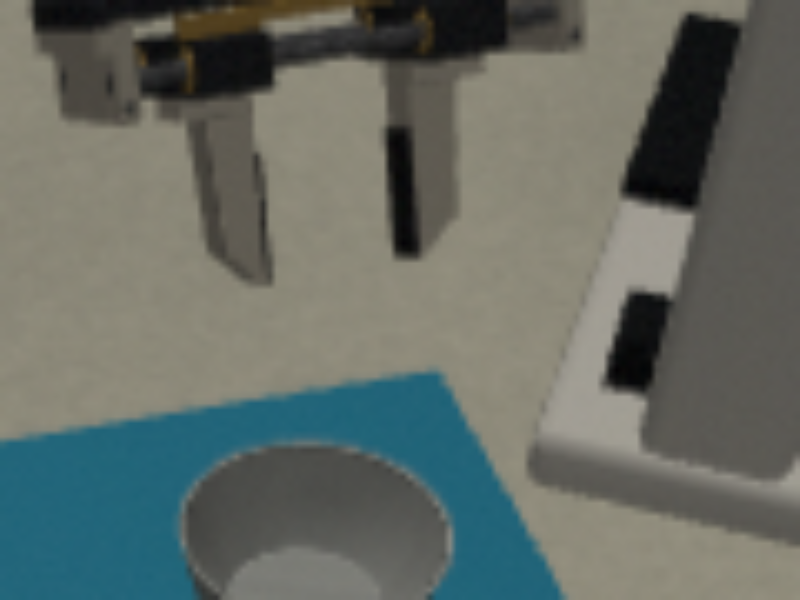

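Emit:
{"op": "step_arm", "data": {
  "rows": [
    [-0.2,0,0,0,0,0,0],
    [-0.2,0,0,0,0,0,0],
    [-0.2,0,0,0,0,0,0]
  ]
}}

```text
clock: 7.22
position: [0.4273, 0.3894, 0.2185]
ee_rot: [-1.437, 0.771, 0.799]
force: [0.4, -0.4, -0.0]
width: 0.602
```

```bash
(cat w.py; echo "
R0=R.from_rotvec(s['ee_rot']).as_matrix();print(R0[:,0])
for n in('top','scene'):
    d=grab(n);P=cloud(d)
    q=(P.reshape(-1,3)-s['position'])@R0
    f=q[(np.abs(q[:,0])<.095)&(np.abs(q[:,1])<.03)&(np.abs(q[:,2])<.06)]
    print(n,'fing max',np.sort(f[:,0])[-8:].round(4))
    b=q[(np.abs(q[:,0])<.2)&(np.abs(q[:,1])<.05)&(np.abs(q[:,2])<.11)&(np.abs(q[:,2])>.072)]
    print('body max',np.sort(b[:,0])[-20::3].round(4), b[:,2].min(),b[:,2].max())
print(status.observe()['position'],s['position'])
")|python3 -
```

```text
7.2167 [0.4273 0.3894 0.2185] [-0.534  0.264 -0.782  2.003  0.913  0.986 -0.233] 0.602 F [ 0.4 -0.4 -0. ]
[ 0.53522124  0.00919104 -0.84466191]
top fing max [-0.039  -0.039  -0.0388 -0.0387 -0.0387 -0.0381 -0.0365 -0.0352]
body max [0.1723 0.1725 0.1726 0.173  0.1733 0.1736 0.1753] -0.10970989738887545 0.09594957225820502
scene fing max [-0.0403 -0.0388 -0.0387 -0.0387 -0.0387 -0.0384 -0.0383 -0.0378]
body max [0.1926 0.193  0.1946 0.1957 0.1969 0.1982 0.1989] -0.10996874704004923 0.093797945824737
[0.42697721 0.389753   0.21832664] [0.42732288 0.38938549 0.21849707]
```

```bash
(cat w.py; echo "
R0=R.from_rotvec(s['ee_rot']).as_matrix()
for n in('top','scene'):
    d=load(n);P=cloud(d)
    q=(P.reshape(-1,3)-s['position'])@R0
    b=q[(q[:,0]>-.2)&(q[:,0]<-.03)&(np.abs(q[:,1])<.045)&(np.abs(q[:,2])<.1)&(np.abs(q[:,2])>.055)]
    print(n,np.histogram(b[:,0],np.arange(-.2,-.02,.01)), b[:,2].min(),b[:,2].max(),b[:,1].min(),b[:,1].max())
RG=Rt(-A_TUBE,[-.0315,.9995,0]); e=.0385
go(TOP+(.06-e)*A_TUBE,RG);go(TOP+(.03-e)*A_TUBE,RG);go(TOP+(-.032-e)*A_TUBE,RG)
")|python3 -
```

```text
7.3167 [0.427  0.3898 0.2183] [-0.534  0.264 -0.783  2.003  0.913  0.986 -0.234] 0.6 F [-0.5 -0.3  0.7]
top (array([   0,    0,    0,    0,    0, 1606,  165,  186,  150,   60,    0,
          0,    0,    0,    0,    0,    0]), array([-0.2 , -0.19, -0.18, -0.17, -0.16, -0.15, -0.14, -0.13, -0.12,
       -0.11, -0.1 , -0.09, -0.08, -0.07, -0.06, -0.05, -0.04, -0.03])) -0.09528735348218291 0.09562280457711778 -0.039178750070835 0.0362780765967983
scene (array([  0,   0,   0,   0,   0, 151, 150, 166, 148,  94,   0,   0,   0,
         0,   0,   0,   0]), array([-0.2 , -0.19, -0.18, -0.17, -0.16, -0.15, -0.14, -0.13, -0.12,
       -0.11, -0.1 , -0.09, -0.08, -0.07, -0.06, -0.05, -0.04, -0.03])) -0.09666769901700417 0.09349395840608954 -0.04029390263380449 0.03880732487865508
shift frac [0.1228 0.0072 0.0101] rot frac [-0.0064 -0.0069  0.0057] rows>= 2.4
shift frac [0.1603 0.0074 0.0104] rot frac [-0.0064 -0.0069  0.0057] rows>= 3.1
shift frac [0.2378 0.0079 0.0109] rot frac [-0.0064 -0.0069  0.0057] rows>= 4.6
```

Both cameras agree that the fingertips and the body are about 38 mm further back than the reported TCP implies. The tubes are located with the same cameras, so I'll trust them and add 38.5 mm. I'll approach in stages.

Emit:
{"op": "step_arm", "data": {
  "rows": [
    [-0.2,0.03,0.007,0.01,-0.006,-0.007,0.006],
    [-0.2,0.06,0.007,0.01,-0.006,-0.007,0.006],
    [-0.2,0.09,0.007,0.01,-0.006,-0.007,0.006],
    [-0.2,0.12,0.007,0.01,-0.006,-0.007,0.006],
    [-0.2,0.14,0.007,0.01,-0.006,-0.007,0.006],
    [-0.2,0.16,0.007,0.01,-0.006,-0.007,0.006],
    [-0.2,0.16,0.007,0.01,-0.006,-0.007,0.006],
    [-0.2,0.16,0.007,0.01,-0.006,-0.007,0.006],
    [-0.2,0.16,0.007,0.01,-0.006,-0.007,0.006]
  ]
}}

```text
clock: 8.07
position: [0.4895, 0.4, 0.1075]
ee_rot: [-1.438, 0.767, 0.815]
force: [-0.4, -0.4, -0.2]
width: 0.604
```

```bash
(cat w.py; echo "
RG=Rt(-A_TUBE,[-.0315,.9995,0]); e=.0385
go(TOP+(.03-e)*A_TUBE,RG);go(TOP+(-.032-e)*A_TUBE,RG)
L=[]
for n in('top','scene'):
    d=grab(n);uv=project(d,TOP)[0].astype(int);L.append(cv2.resize(d['pixels'][uv[1]-30:uv[1]+30,uv[0]-30:uv[0]+30,::-1],(400,400),interpolation=cv2.INTER_CUBIC))
cv2.imwrite('pics/a4.png',np.hstack(L))
")|python3 -
```

```text
8.0667 [0.4895 0.4    0.1075] [-0.563  0.474 -0.667  2.044  1.195  0.854 -0.435] 0.604 F [-0.4 -0.4 -0.2]
shift frac [ 0.0013 -0.0004 -0.0011] rot frac [ 0.0008  0.0013 -0.0007] rows>= 0.0
shift frac [ 0.0788 -0.0005 -0.0012] rot frac [ 0.0008  0.0013 -0.0007] rows>= 1.5
```

View pics/a4.png

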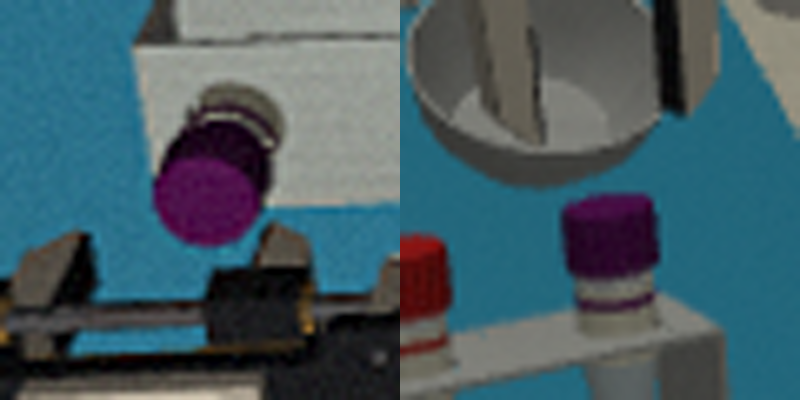

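The fingers straddle the cap's axis to within about 1–2 mm: the cap is at (207,200) in the top crop, with the fingertips at (85,240) and (270,230). Going down and closing.

Emit:
{"op": "step_arm", "data": {
  "rows": [
    [-0.2,0.02,0,-0.003,0,0,0],
    [-0.2,0.04,0,-0.003,0,0,0],
    [-0.2,0.06,0,-0.003,0,0,0],
    [-0.2,0.078,0,-0.003,0,0,0],
    [-0.2,0.078,0,-0.003,0,0,0],
    [-0.2,0.078,0,-0.003,0,0,0],
    [0.5,0.078,0,-0.003,0,0,0],
    [1,0.078,0,-0.003,0,0,0],
    [1,0.078,0,-0.003,0,0,0],
    [1,0.078,0,-0.003,0,0,0],
    [1,0.078,0,-0.003,0,0,0],
    [1,0.078,0,-0.003,0,0,0]
  ],
  "newtons": 20
}}

```text
clock: 9.17
position: [0.5228, 0.3988, 0.0545]
ee_rot: [-1.439, 0.766, 0.814]
force: [-4.0, -0.1, 6.3]
width: 0.375
```

```bash
(cat w.py; echo "
L=[]
for n in('top','scene'):
    d=grab(n);uv=project(d,TOP)[0].astype(int);L.append(cv2.resize(d['pixels'][uv[1]-30:uv[1]+30,uv[0]-30:uv[0]+30,::-1],(400,400),interpolation=cv2.INTER_CUBIC))
cv2.imwrite('pics/a5.png',np.hstack(L))
")|python3 -
```

```text
9.1667 [0.5228 0.3988 0.0545] [-0.565  0.577 -0.605  2.044  1.342  0.804 -0.531] 0.375 F [-4.  -0.1  6.3]
```

View pics/a5.png

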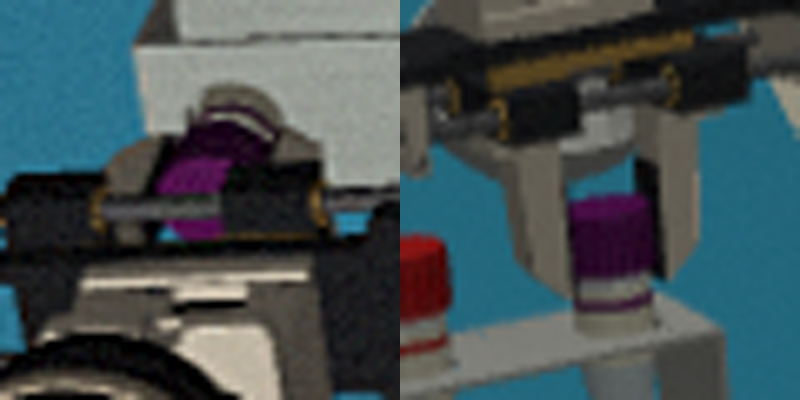

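Gripped: the opening is 34.5 mm against a 35 mm cap. Both views show the purple cap between the pads, at (610,235) in the right half. Drawing it out along the axis.

Emit:
{"op": "step_arm", "data": {
  "rows": [
    [1,0,0,0,0,0,0],
    [1,-0.01,0,0,0,0,0],
    [1,-0.02,0,0,0,0,0],
    [1,-0.035,0,0,0,0,0],
    [1,-0.05,0,0,0,0,0],
    [1,-0.065,0,0,0,0,0],
    [1,-0.08,0,0,0,0,0],
    [1,-0.095,0,0,0,0,0],
    [1,-0.11,0,0,0,0,0],
    [1,-0.125,0,0,0,0,0],
    [1,-0.125,0,0,0,0,0],
    [1,-0.125,0,0,0,0,0]
  ],
  "newtons": 25
}}

```text
clock: 10.27
position: [0.4699, 0.3967, 0.1394]
ee_rot: [-1.439, 0.767, 0.814]
force: [-0.6, 0.5, -1.0]
width: 0.37
```

```bash
(cat w.py; echo "
for n in('top','scene'):
    d=grab(n);cv2.imwrite('pics/a6%s.png'%n,cv2.resize(d['pixels'][:,:,::-1],(800,600),interpolation=cv2.INTER_CUBIC))
")|python3 -
```

```text
10.2667 [0.4699 0.3967 0.1394] [-0.556  0.409 -0.702  2.044  1.11   0.882 -0.376] 0.37 F [-0.6  0.5 -1. ]
```

View pics/a6scene.png

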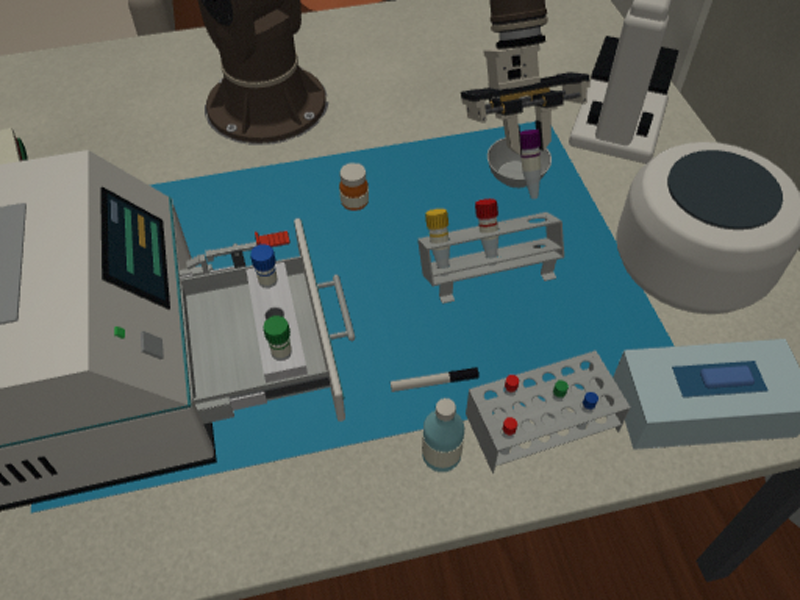

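```bash
(cat w.py; echo "
RW=Rt([0,0,-1],[-.0133,.9999,0])
go([.44,.397,.30]);go([.5,.25,.34],RW);go([.6037,-.0548,.28],RW)
")|python3 -
sed -i 's/^q=status.*/q=status.observe()["joints"];tr=[];sgn=-1;Rg=Rt(-A_TUBE,sgn*np.array([.0315,-.9995,0]));Rw=Rt([0,0,-1],sgn*np.array([.0133,-.9999,0]))/;/^q,ok=leg/,$d' chk.py
cat >> chk.py <<'E'
for x,Rm in [((.44,.397,.3),Rg),((.6037,-.0548,.28),Rw),((.6037,-.0548,.0675),Rw),((.6037,-.0548,.3),Rw),((.476,-.035,.2),Rw),((.476,-.035,.046),Rw),((.476,-.065,.046),Rw)]:
    tr=[];q,ok=leg(q,x,Rm,tr);print(ok,len(tr),q.round(2),min(map(marg,tr)).round(2))
E
python3 chk.py
```

```text
10.3667 [0.4702 0.396  0.1383] [-0.556  0.411 -0.701  2.044  1.11   0.882 -0.376] 0.376 F [ 0.3 -0.1 -0.9]
shift frac [-0.1915 -0.075   0.0024] rot frac [0. 0. 0.] rows>= 3.9
shift frac [-0.1973 -0.16   -0.1837] rot frac [0.0176 0.0045 0.5324] rows>= 6.0
shift frac [-0.0714 -0.2197 -0.5686] rot frac [0.0176 0.0045 0.5324] rows>= 11.8
True 4 [-0.46  0.19 -0.81  1.85  0.77  1.08  0.  ] 0.46
True 13 [ 0.42  0.42 -0.62  1.44  0.24  1.36  1.38] 0.47
True 6 [ 0.38  0.59 -0.56  1.72  0.38  0.93  1.26] 0.66
True 6 [ 0.42  0.41 -0.62  1.41  0.24  1.4   1.38] 0.6
True 4 [ 0.51  0.26 -0.66  1.86  0.18  1.08  1.36] 0.61
True 4 [ 0.41  0.45 -0.58  2.05  0.36  0.74  1.19] 0.52
True 1 [ 0.47  0.45 -0.58  2.04  0.36  0.74  1.25] 0.53
```

Emit:
{"op": "step_arm", "data": {
  "rows": [
    [1,-0.045,-0.018,0,0,0,0],
    [1,-0.09,-0.036,0,0,0,0],
    [1,-0.14,-0.055,0,0,0,0],
    [1,-0.19,-0.075,0,0,0,0],
    [1,-0.195,-0.1,-0.03,0,0,0.08],
    [1,-0.197,-0.12,-0.065,0,0,0.17],
    [1,-0.197,-0.14,-0.105,0.01,0,0.27],
    [1,-0.197,-0.15,-0.145,0.015,0.003,0.37],
    [1,-0.197,-0.16,-0.184,0.018,0.005,0.46],
    [1,-0.197,-0.16,-0.184,0.018,0.005,0.532],
    [1,-0.197,-0.16,-0.184,0.018,0.005,0.532],
    [1,-0.197,-0.16,-0.184,0.018,0.005,0.532]
  ]
}}

```text
clock: 11.37
position: [0.5014, 0.2489, 0.3382]
ee_rot: [-1.216, 1.206, 1.218]
force: [-0.5, 0.3, -0.7]
width: 0.376
```

```bash
(cat w.py; echo "
RW=Rt([0,0,-1],[-.0133,.9999,0])
go([.6037,-.0548,.28],RW)
")|python3 -
```

```text
11.3667 [0.5014 0.2489 0.3382] [-0.03   0.332 -0.731  1.438  0.22   1.456  0.822] 0.376 F [-0.5  0.3 -0.7]
shift frac [ 0.0726 -0.1243 -0.3809] rot frac [-0.0033 -0.0001 -0.002 ] rows>= 7.8
```

Emit:
{"op": "step_arm", "data": {
  "rows": [
    [1,0.006,-0.01,-0.03,-0.003,0,-0.002],
    [1,0.014,-0.025,-0.075,-0.003,0,-0.002],
    [1,0.023,-0.04,-0.12,-0.003,0,-0.002],
    [1,0.032,-0.055,-0.17,-0.003,0,-0.002],
    [1,0.042,-0.072,-0.22,-0.003,0,-0.002],
    [1,0.052,-0.088,-0.27,-0.003,0,-0.002],
    [1,0.06,-0.104,-0.32,-0.003,0,-0.002],
    [1,0.068,-0.116,-0.355,-0.003,0,-0.002],
    [1,0.073,-0.124,-0.381,-0.003,0,-0.002],
    [1,0.073,-0.124,-0.381,-0.003,0,-0.002],
    [1,0.073,-0.124,-0.381,-0.003,0,-0.002],
    [1,0.073,-0.124,-0.381,-0.003,0,-0.002]
  ]
}}

```text
clock: 12.37
position: [0.6028, -0.0509, 0.2819]
ee_rot: [-1.224, 1.197, 1.221]
force: [0.6, -1.2, -0.6]
width: 0.376
```

```bash
(cat w.py; echo "
RW=Rt([0,0,-1],[-.0133,.9999,0])
go([.6037,-.0548,.28],RW)
W=np.array([.6037,-.0548,.07])
R0=R.from_rotvec(s['ee_rot']).as_matrix();print(R0[:,0].round(4))
L=[]
for n in('top','scene'):
    d=grab(n);P=cloud(d);q=P.reshape(-1,3)
    m=(np.hypot(q[:,0]-.6037,q[:,1]+.0548)<.03)&(q[:,2]>.15)&(q[:,2]<.45);t=q[m];print(n,len(t))
    for z in np.arange(.22,.40,.01):
        k=t[abs(t[:,2]-z)<.005]
        if len(k): print(round(z,3),len(k),k[:,:2].mean(0).round(4),k[:,:2].min(0).round(3),k[:,:2].max(0).round(3))
    uv=project(d,[.6037,-.0548,.2])[0].astype(int);print(uv);L.append(cv2.resize(d['pixels'][max(uv[1]-55,0):uv[1]+65,uv[0]-60:uv[0]+60,::-1],(400,400),interpolation=cv2.INTER_CUBIC))
cv2.imwrite('pics/a7.png',np.hstack(L))
")|python3 -
```

```text
12.3667 [ 0.6028 -0.0509  0.2819] [ 0.415  0.413 -0.618  1.444  0.24   1.357  1.377] 0.376 F [ 0.6 -1.2 -0.6]
shift frac [ 0.0024 -0.001  -0.0049] rot frac [0.0058 0.0006 0.003 ] rows>= 0.1
[ 3.1e-03  7.0e-04 -1.0e+00]
top 136
0.35 2 [ 0.5872 -0.0457] [ 0.587 -0.046] [ 0.588 -0.045]
[352 173]
scene 1409
0.24 3 [ 0.6073 -0.0468] [ 0.604 -0.05 ] [ 0.61  -0.044]
0.25 19 [ 0.61   -0.0493] [ 0.604 -0.056] [ 0.613 -0.042]
0.26 20 [ 0.6116 -0.0494] [ 0.608 -0.058] [ 0.615 -0.041]
0.27 31 [ 0.6132 -0.0502] [ 0.609 -0.06 ] [ 0.617 -0.04 ]
0.28 30 [ 0.6147 -0.0501] [ 0.608 -0.063] [ 0.618 -0.039]
0.29 44 [ 0.6155 -0.0496] [ 0.608 -0.064] [ 0.619 -0.037]
0.3 55 [ 0.6147 -0.0508] [ 0.604 -0.065] [ 0.62  -0.035]
0.31 55 [ 0.6153 -0.0488] [ 0.603 -0.064] [ 0.62  -0.035]
0.32 63 [ 0.6144 -0.0505] [ 0.607 -0.075] [ 0.62  -0.027]
0.33 96 [ 0.6147 -0.0538] [ 0.607 -0.083] [ 0.623 -0.026]
0.34 119 [ 0.6146 -0.0555] [ 0.602 -0.083] [ 0.622 -0.026]
0.35 257 [ 0.6069 -0.0523] [ 0.586 -0.083] [ 0.623 -0.027]
0.36 54 [ 0.6111 -0.0611] [ 0.594 -0.083] [ 0.616 -0.026]
0.37 17 [ 0.6091 -0.063 ] [ 0.598 -0.083] [ 0.614 -0.029]
0.38 1 [ 0.5974 -0.0705] [ 0.597 -0.071] [ 0.597 -0.071]
[167 165]
```

View pics/a7.png

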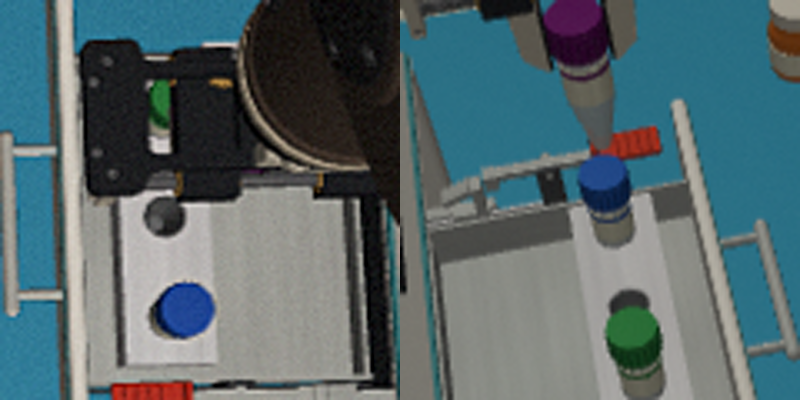

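The tube hangs vertically with its tip at z≈0.24, as expected, and needs about −4 mm in y. The scene crop shows it above and behind the blue cap, with the well at (628,300). Correct and lower it to just above the mouth.

Emit:
{"op": "step_arm", "data": {
  "rows": [
    [1,0.02,0,-0.003,0.006,0,0.003],
    [1,0.05,0,-0.005,0.006,0,0.003],
    [1,0.08,0,-0.005,0.006,0,0.003],
    [1,0.11,0,-0.005,0.006,0,0.003],
    [1,0.14,0,-0.005,0.006,0,0.003],
    [1,0.165,0,-0.005,0.006,0,0.003],
    [1,0.185,0,-0.005,0.006,0,0.003],
    [1,0.195,0,-0.005,0.006,0,0.003],
    [1,0.202,0,-0.005,0.006,0,0.003],
    [1,0.202,0,-0.005,0.006,0,0.003],
    [1,0.202,0,-0.005,0.006,0,0.003],
    [1,0.202,0,-0.005,0.006,0,0.003]
  ]
}}

```text
clock: 13.47
position: [0.6046, -0.0569, 0.1213]
ee_rot: [-1.217, 1.203, 1.216]
force: [-0.9, 1.2, -0.7]
width: 0.376
```

```bash
(cat w.py; echo "
RW=Rt([0,0,-1],[-.0133,.9999,0])
go([.6037,-.0548,.068],RW)
R0=R.from_rotvec(s['ee_rot']).as_matrix();print(R0.round(4))
L=[]
for n in('top','scene'):
    d=grab(n)
    uv=project(d,[.6037,-.0548,.12])[0].astype(int);L.append(cv2.resize(d['pixels'][max(uv[1]-40,0):uv[1]+40,uv[0]-40:uv[0]+40,::-1],(400,400),interpolation=cv2.INTER_CUBIC))
cv2.imwrite('pics/a8.png',np.hstack(L))
")|python3 -
```

```text
13.4667 [ 0.6046 -0.0569  0.1213] [ 0.399  0.537 -0.578  1.666  0.331  1.036  1.296] 0.376 F [-0.9  1.2 -0.7]
shift frac [0.0666 0.0012 0.0026] rot frac [-0.0027  0.0001  0.0013] rows>= 1.3
[[ 1.400e-03 -9.999e-01 -1.040e-02]
 [ 1.000e-04 -1.040e-02  9.999e-01]
 [-1.000e+00 -1.400e-03  1.000e-04]]
```

View pics/a8.png

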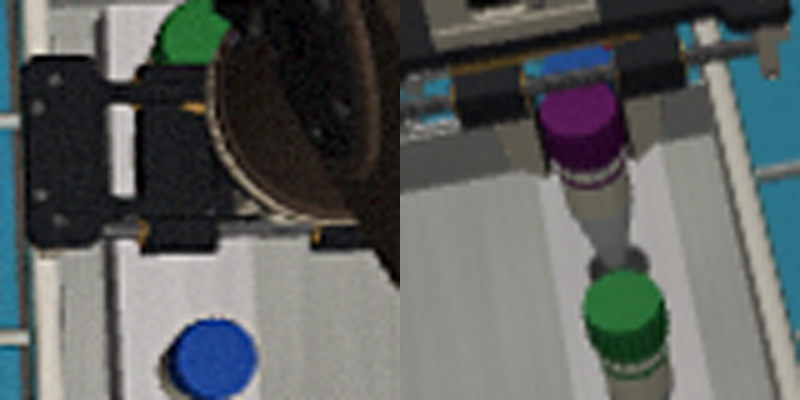

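Emit:
{"op": "step_arm", "data": {
  "rows": [
    [1,0,0.001,0.0025,-0.003,0,0.001],
    [1,0,0.001,0.0025,-0.003,0,0.001],
    [1,0.006,0.001,0.0025,-0.003,0,0.001],
    [1,0.012,0.001,0.0025,-0.003,0,0.001],
    [1,0.018,0.001,0.0025,-0.003,0,0.001],
    [1,0.024,0.001,0.0025,-0.003,0,0.001],
    [1,0.03,0.001,0.0025,-0.003,0,0.001],
    [1,0.036,0.001,0.0025,-0.003,0,0.001],
    [1,0.042,0.001,0.0025,-0.003,0,0.001],
    [1,0.047,0.001,0.0025,-0.003,0,0.001],
    [1,0.05,0.001,0.0025,-0.003,0,0.001],
    [1,0.05,0.001,0.0025,-0.003,0,0.001]
  ]
}}

```text
clock: 14.57
position: [0.6026, -0.0553, 0.0794]
ee_rot: [-1.218, 1.205, 1.221]
force: [-0.1, -0.6, -0.2]
width: 0.38
```

```bash
(cat w.py; echo "
RW=Rt([0,0,-1],[-.0133,.9999,0])
go([.6037,-.0548,.068],RW)
d=grab('scene')
uv=project(d,[.6037,-.0548,.12])[0].astype(int);cv2.imwrite('pics/a9.png',cv2.resize(d['pixels'][max(uv[1]-40,0):uv[1]+40,uv[0]-40:uv[0]+40,::-1],(500,500),interpolation=cv2.INTER_CUBIC))
")|python3 -
```

```text
14.5667 [ 0.6026 -0.0553  0.0794] [ 0.383  0.58  -0.561  1.711  0.363  0.959  1.268] 0.38 F [-0.1 -0.6 -0.2]
shift frac [ 0.0142 -0.0015  0.0006] rot frac [-0.      0.0002 -0.0024] rows>= 0.3
```

View pics/a9.png

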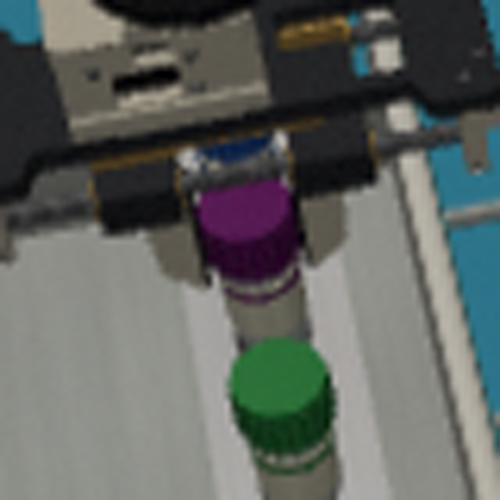

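The tube is in the well mouth with no contact force and about 11 mm left. Lower it slowly with a lighter grip.

Emit:
{"op": "step_arm", "data": {
  "rows": [
    [1,0.002,-0.001,0,0,0,0],
    [1,0.004,-0.001,0,0,0,0],
    [1,0.006,-0.001,0,0,0,0],
    [1,0.008,-0.001,0,0,0,0],
    [1,0.01,-0.001,0,0,0,0],
    [1,0.011,-0.001,0,0,0,0],
    [1,0.012,-0.001,0,0,0,0],
    [1,0.013,-0.001,0,0,0,0],
    [1,0.013,-0.001,0,0,0,0]
  ],
  "newtons": 10
}}

```text
clock: 15.37
position: [0.6036, -0.0555, 0.0695]
ee_rot: [-1.218, 1.205, 1.22]
force: [-0.8, -2.4, -0.8]
width: 0.379
```

Emit:
{"op": "step_arm", "data": {
  "rows": [
    [1,0.001,0,0,0,0,0],
    [1,0.002,0,0,0,0,0],
    [1,0.002,0,0,0,0,0],
    [1,0.003,0,0,0,0,0],
    [1,0.003,0,0,0,0,0]
  ]
}}

```text
clock: 15.78
position: [0.6041, -0.055, 0.068]
ee_rot: [-1.219, 1.203, 1.22]
force: [-2.1, -0.4, 6.2]
width: 0.377
```

Contact is about 6 N upward at the expected height. A touch more, then look.

Emit:
{"op": "step_arm", "data": {
  "rows": [
    [1,0.001,0,0,0,0,0],
    [1,0.001,0,0,0,0,0],
    [1,0.002,0,0,0,0,0],
    [1,0.002,0,0,0,0,0]
  ]
}}

```text
clock: 16.12
position: [0.6047, -0.0549, 0.0672]
ee_rot: [-1.219, 1.202, 1.218]
force: [-3.0, -1.6, 13.6]
width: 0.378
```

```bash
(cat w.py; echo "
d=grab('scene');P=cloud(d);q=P.reshape(-1,3)
k=q[(np.hypot(q[:,0]-.6037,q[:,1]+.0548)<.014)&(q[:,2]>.1)&(q[:,2]<.16)];print(len(k),np.percentile(k[:,2],[5,50,90,99]))
uv=project(d,[.6037,-.0548,.12])[0].astype(int);cv2.imwrite('pics/a10.png',cv2.resize(d['pixels'][max(uv[1]-40,0):uv[1]+40,uv[0]-40:uv[0]+40,::-1],(500,500),interpolation=cv2.INTER_CUBIC))
")|python3 -
```

```text
16.1167 [ 0.6047 -0.0549  0.0672] [ 0.377  0.595 -0.554  1.72   0.375  0.934  1.258] 0.378 F [-3.  -1.6 13.6]
77 [0.13434895 0.13735241 0.13931331 0.14040915]
```

View pics/a10.png

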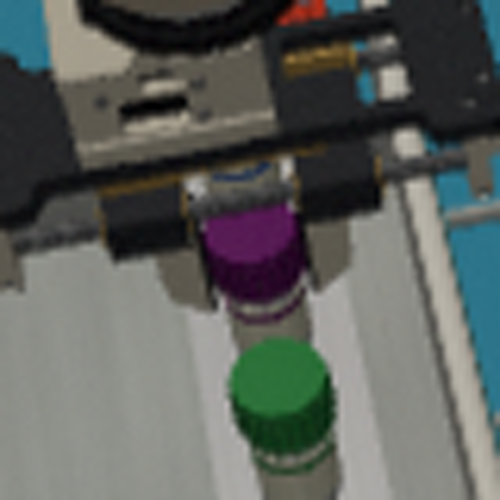

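The cap top reads 0.137–0.139, the same as the seated tubes, so it's down. Open and rise.

Emit:
{"op": "step_arm", "data": {
  "rows": [
    [0.1,-0.001,0,0,0,0,0],
    [0,-0.002,0,0,0,0,0],
    [-0.2,-0.002,0,0,0,0,0],
    [-0.3,-0.002,0,0,0,0,0],
    [-0.3,-0.002,0,0,0,0,0],
    [-0.3,-0.02,0,0,0,0,0],
    [-0.3,-0.05,0,0,0,0,0],
    [-0.3,-0.1,0,0,0,0,0],
    [-0.3,-0.15,0,0,0,0,0],
    [-0.3,-0.2,0,0,0,0,0],
    [-0.3,-0.22,0,0,0,0,0],
    [-0.3,-0.22,0,0,0,0,0]
  ]
}}

```text
clock: 17.17
position: [0.6064, -0.0546, 0.2467]
ee_rot: [-1.222, 1.198, 1.214]
force: [0.4, -0.6, -0.5]
width: 0.645
```

```bash
(cat w.py; echo "
d=grab('scene');P=cloud(d);q=P.reshape(-1,3)
for c in ((.6037,-.0548),(.5335,-.0557),(.6735,-.0538)):
  k=q[(np.hypot(q[:,0]-c[0],q[:,1]-c[1])<.011)&(q[:,2]>.125)&(q[:,2]<.16)];print(len(k),np.percentile(k[:,2],[10,50,90]).round(4))
uv=project(d,[.6037,-.0548,.12])[0].astype(int);cv2.imwrite('pics/a11.png',cv2.resize(d['pixels'][max(uv[1]-60,0):uv[1]+60,uv[0]-60:uv[0]+60,::-1],(600,600),interpolation=cv2.INTER_CUBIC))
")|python3 -
```

```text
17.1667 [ 0.6064 -0.0546  0.2467] [ 0.417  0.436 -0.612  1.497  0.257  1.283  1.362] 0.645 F [ 0.4 -0.6 -0.5]
58 [0.1356 0.1379 0.1401]
48 [0.1357 0.1377 0.1401]
66 [0.1359 0.1379 0.1393]
```

View pics/a11.png

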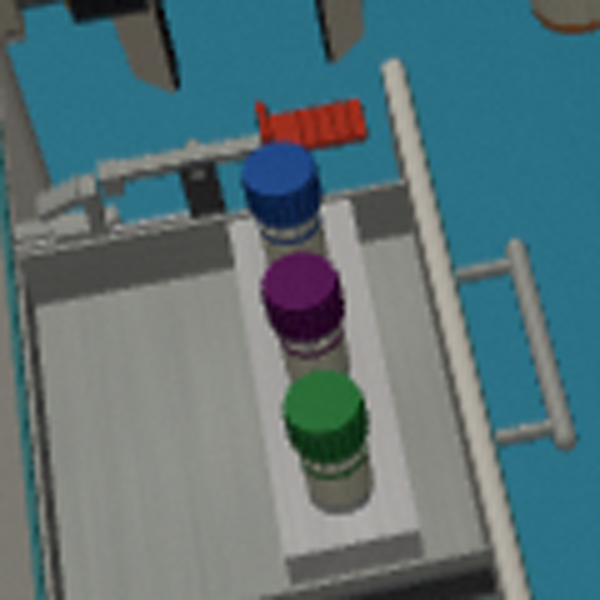

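All three caps read 0.138 and the purple tube stands upright at (303,300), between blue and green. Next is the lever. I'll turn the jaw along x so the gripper body stays clear of the machine face, after checking joint margins for both turn directions.

```bash
cat > chk2.py <<'E'
from search import *
from h import status
for sg in(1,-1):
    q=status.observe()["joints"];Rw=Rt([0,0,-1],sg*np.array([.9999,.0133,0]));print(sg)
    for x in [(.56,.0,.25),(.474,-.045,.22),(.474,-.045,.0475),(.474,-.08,.0475),(.474,-.07,.2),(.605,.1,.2),(.605,.09,.0065),(.604,-.13,.0065),(.604,-.05,.0065),(.604,0,.2)]:
        tr=[];q,ok=leg(q,x,Rw,tr);print(ok,len(tr),q.round(2),min(map(marg,tr)).round(2))
E
python3 chk2.py
(cat w.py; echo "
for n in('top','scene'):
    d=grab(n);P=cloud(d);g=cv2.cvtColor(d['pixels'],cv2.COLOR_RGB2HSV);q=P[(g[...,0]<8)&(g[...,1]>150)];q=q[(np.abs(q-[.476,-.035,.1])<[.03,.04,.02]).all(1)]
    f=q[q[:,2]<.104];print(n,'pad',f.mean(0).round(4),np.percentile(f,[3,97],axis=0).round(4).tolist()); l=q[q[:,2]>.107];print('lip',l.mean(0).round(4) if len(l) else 0)
")|python3 -
```

```text
1
True 13 [ 0.16  0.31 -0.34  1.62  0.11  1.23 -0.19] 0.67
True 3 [ 0.27  0.19 -0.33  1.85  0.07  1.11 -0.08] 0.63
True 5 [ 0.22  0.4  -0.3   2.07  0.18  0.7  -0.19] 0.5
True 1 [ 0.29  0.41 -0.3   2.06  0.18  0.7  -0.11] 0.51
True 4 [ 0.32  0.21 -0.34  1.88  0.08  1.06 -0.04] 0.55
True 6 [ 0.01  0.44 -0.38  1.56  0.17  1.17 -0.39] 0.69
True 5 [-0.01  0.64 -0.33  1.77  0.27  0.78 -0.46] 0.66
True 6 [ 0.35  0.65 -0.33  1.75  0.28  0.79 -0.1 ] 0.65
True 2 [ 0.22  0.63 -0.33  1.78  0.28  0.78 -0.24] 0.66
True 5 [ 0.18  0.43 -0.39  1.59  0.17  1.16 -0.23] 0.73
-1
True 13 [ 0.59  0.46 -1.    1.59  0.39  1.31  2.7 ] 0.04
True 3 [ 0.9   0.39 -1.2   1.81  0.39  1.2   2.74] 0.0
True 5 [ 0.72  0.59 -1.    2.03  0.65  0.88  2.5 ] 0.05
True 1 [ 0.79  0.59 -1.    2.02  0.66  0.88  2.57] 0.17
True 4 [ 0.95  0.44 -1.22  1.84  0.45  1.18  2.74] 0.0
True 6 [ 0.4   0.63 -1.07  1.53  0.56  1.32  2.43] 0.08
True 5 [ 0.35  0.81 -0.93  1.73  0.76  1.    2.28] 0.22
True 6 [ 0.71  0.83 -0.94  1.72  0.77  1.01  2.64] 0.1
True 2 [ 0.59  0.81 -0.94  1.75  0.77  1.    2.5 ] 0.17
True 5 [ 0.58  0.62 -1.08  1.55  0.56  1.31  2.59] 0.15
17.2167 [ 0.6052 -0.055   0.2438] [ 0.417  0.439 -0.611  1.501  0.258  1.281  1.361] 0.651 F [-0.5 -0.4 -0.9]
top pad [ 0.4763 -0.0343  0.1005] [[0.4653, -0.0573, 0.0973], [0.4874, -0.0116, 0.1035]]
lip [ 0.4759 -0.0593  0.111 ]
scene pad [ 0.476  -0.0335  0.1004] [[0.4654, -0.0563, 0.0974], [0.488, -0.0132, 0.1036]]
lip [ 0.4791 -0.0604  0.1119]
```

```bash
(cat w.py; echo "
RP=Rt([0,0,-1],[.9999,.0133,0])
go([.476,-.042,.22],RP)
")|python3 -
```

```text
17.3167 [ 0.6034 -0.0555  0.2406] [ 0.417  0.441 -0.61   1.505  0.258  1.28   1.361] 0.65 F [ 0.3 -0.1 -0. ]
shift frac [0.0263 0.159  0.0189] rot frac [ 1.4999 -0.0022 -0.0022] rows>= 12.6
```

Emit:
{"op": "step_arm", "data": {
  "rows": [
    [1,0,0.01,0.001,0.1,0,0],
    [1,0,0.03,0.003,0.21,0,0],
    [1,0,0.05,0.006,0.32,0,0],
    [1,0,0.07,0.009,0.44,0,0],
    [1,0,0.09,0.011,0.55,0,0],
    [1,0,0.11,0.013,0.66,0,0],
    [1,0,0.13,0.015,0.77,0,0],
    [1,0,0.145,0.017,0.87,0,0],
    [1,0,0.155,0.019,0.95,0,0],
    [1,0,0.159,0.019,1,0,0]
  ]
}}

```text
clock: 18.15
position: [0.4743, -0.0416, 0.2403]
ee_rot: [-0.416, 1.535, 0.419]
force: [0.8, -0.2, -0.9]
width: 0.012
```

```bash
(cat w.py; echo "
RP=Rt([0,0,-1],[.9999,.0133,0])
go([.476,-.042,.18],RP)
")|python3 -
```

```text
18.15 [ 0.4743 -0.0416  0.2403] [ 0.367  0.19  -0.458  1.81   0.091  1.167  0.412] 0.012 F [ 0.8 -0.2 -0.9]
shift frac [ 0.0753 -0.0017  0.0019] rot frac [ 0.4956 -0.0047 -0.0013] rows>= 4.2
```

Emit:
{"op": "step_arm", "data": {
  "rows": [
    [1,0.01,-0.001,0.001,0.11,-0.003,0],
    [1,0.03,-0.001,0.001,0.22,-0.005,0],
    [1,0.05,-0.001,0.001,0.33,-0.005,0],
    [1,0.065,-0.001,0.001,0.44,-0.005,-0.001],
    [1,0.075,-0.001,0.001,0.495,-0.005,-0.001],
    [1,0.075,-0.001,0.001,0.495,-0.005,-0.001],
    [1,0.075,-0.001,0.001,0.495,-0.005,-0.001],
    [1,0.075,-0.001,0.001,0.495,-0.005,-0.001]
  ]
}}

```text
clock: 18.82
position: [0.4774, -0.042, 0.1816]
ee_rot: [-0.016, 1.568, 0.017]
force: [0.1, 0.1, -0.3]
width: 0.006
```

```bash
(cat w.py; echo "
RP=Rt([0,0,-1],[.9999,.0133,0])
go([.476,-.042,.0625],RP);go([.476,-.042,.0475],RP)
L=[]
for n in('top','scene'):
    d=grab(n);uv=project(d,[.476,-.035,.1])[0].astype(int);L.append(cv2.resize(d['pixels'][max(uv[1]-40,0):uv[1]+40,uv[0]-40:uv[0]+40,::-1],(400,400),interpolation=cv2.INTER_CUBIC))
    P=cloud(d);q=(P.reshape(-1,3)-s['position']);f=q[(abs(q[:,0])<.04)&(abs(q[:,1])<.02)&(q[:,2]>.02)&(q[:,2]<.09)];print(n,len(f),f.min(0) if len(f) else '')
    for z in np.arange(.03,.09,.01):
        k=f[abs(f[:,2]-z)<.005]
        if len(k):print(round(z,3),len(k),k.min(0).round(4)[:2],k.max(0).round(4)[:2])
cv2.imwrite('pics/a12.png',np.hstack(L))
")|python3 -
```

```text
18.8167 [ 0.4774 -0.042   0.1816] [ 0.298  0.235 -0.384  1.905  0.102  1.018 -0.109] 0.006 F [ 0.1  0.1 -0.3]
shift frac [ 0.1489 -0.     -0.0021] rot frac [ 0.0072  0.0026 -0.0006] rows>= 2.9
shift frac [ 0.1677 -0.     -0.0022] rot frac [ 0.0072  0.0026 -0.0006] rows>= 3.2
top 0 
scene 0
```

View pics/a12.png

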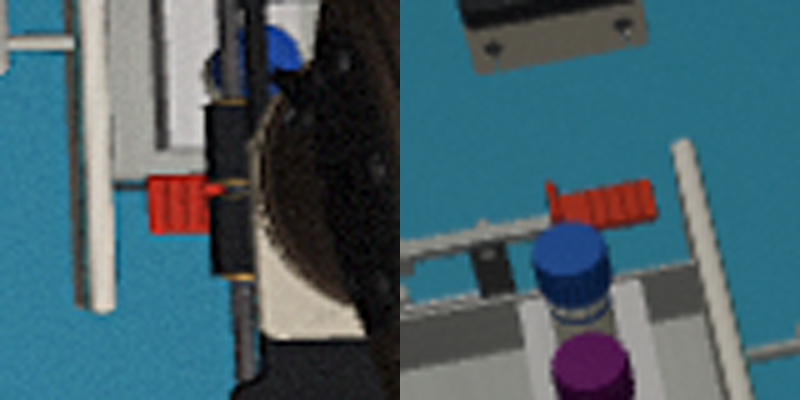

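The pad is clear below the closed fingers, at (180,205) in the left crop; the fingers themselves are hidden by the gripper body. Descend to just above it, then press gently.

Emit:
{"op": "step_arm", "data": {
  "rows": [
    [1,0.02,0,-0.002,0.007,0.002,0],
    [1,0.05,0,-0.002,0.007,0.002,0],
    [1,0.08,0,-0.002,0.007,0.002,0],
    [1,0.105,0,-0.002,0.007,0.002,0],
    [1,0.125,0,-0.002,0.007,0.002,0],
    [1,0.138,0,-0.002,0.007,0.002,0],
    [1,0.142,0,-0.002,0.007,0.002,0],
    [1,0.142,0,-0.002,0.007,0.002,0],
    [1,0.142,0,-0.002,0.007,0.002,0]
  ]
}}

```text
clock: 19.67
position: [0.4771, -0.042, 0.069]
ee_rot: [-0.009, 1.568, 0.009]
force: [0.1, 0.8, -0.1]
width: 0.005
```

```bash
(cat w.py; echo "
RP=Rt([0,0,-1],[.9999,.0133,0])
go([.476,-.042,.0475],RP)
L=[]
for n in('top','scene'):
    d=grab(n);uv=project(d,[.476,-.035,.1])[0].astype(int);L.append(cv2.resize(d['pixels'][max(uv[1]-40,0):uv[1]+40,uv[0]-40:uv[0]+40,::-1],(400,400),interpolation=cv2.INTER_CUBIC))
cv2.imwrite('pics/a13.png',np.hstack(L))
")|python3 -
```

```text
19.6667 [ 0.4771 -0.042   0.069 ] [ 0.258  0.376 -0.356  2.042  0.188  0.751 -0.202] 0.005 F [ 0.1  0.8 -0.1]
shift frac [ 0.0269 -0.0001 -0.0014] rot frac [-0.0018  0.0025 -0.0004] rows>= 0.5
```

View pics/a13.png

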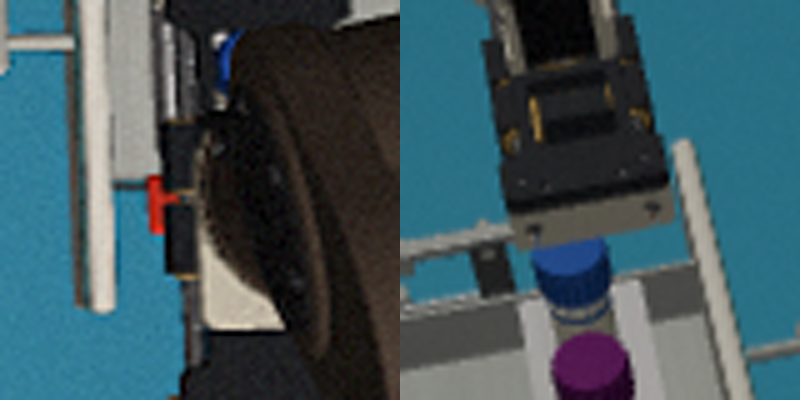

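Emit:
{"op": "step_arm", "data": {
  "rows": [
    [1,0.004,0,-0.001,0,0.002,0],
    [1,0.008,0,-0.001,0,0.002,0],
    [1,0.012,0,-0.001,0,0.002,0],
    [1,0.015,0,-0.001,0,0.002,0],
    [1,0.015,0,-0.001,0,0.002,0]
  ]
}}

```text
clock: 20.18
position: [0.4762, -0.042, 0.0562]
ee_rot: [-0.008, 1.57, 0.009]
force: [0.6, 0.6, 5.4]
width: 0.002
```

Emit:
{"op": "step_arm", "data": {
  "rows": [
    [1,0.003,0,0,0,0,0],
    [1,0.006,0,0,0,0,0],
    [1,0.009,0,0,0,0,0],
    [1,0.011,0,0,0,0,0],
    [1,0.011,0,0,0,0,0]
  ]
}}

```text
clock: 20.6
position: [0.4767, -0.0421, 0.0495]
ee_rot: [-0.009, 1.569, 0.008]
force: [-8.4, -1.3, 35.2]
width: 0.007
```

The 35 N matches the lever's stop: with the finger's front edge near the lip, the geometry bottoms at about 0.0885. Ease off slightly.

Emit:
{"op": "step_arm", "data": {
  "rows": [
    [1,-0.002,0,0,0,0,0],
    [1,-0.002,0,0,0,0,0],
    [1,-0.002,0,0,0,0,0]
  ]
}}

```text
clock: 20.85
position: [0.4765, -0.0421, 0.0503]
ee_rot: [-0.009, 1.569, 0.009]
force: [-3.5, -0.8, 19.3]
width: 0.004
```

```bash
(cat w.py; echo "
d=grab('scene');cv2.imwrite('pics/a14.png',cv2.resize(d['pixels'][100:250,80:280,::-1],(800,600),interpolation=cv2.INTER_CUBIC))
")|python3 -
```

```text
20.85 [ 0.4765 -0.0421  0.0503] [ 0.247  0.404 -0.346  2.061  0.207  0.708 -0.22 ] 0.004 F [-3.5 -0.8 19.3]
```

View pics/a14.png

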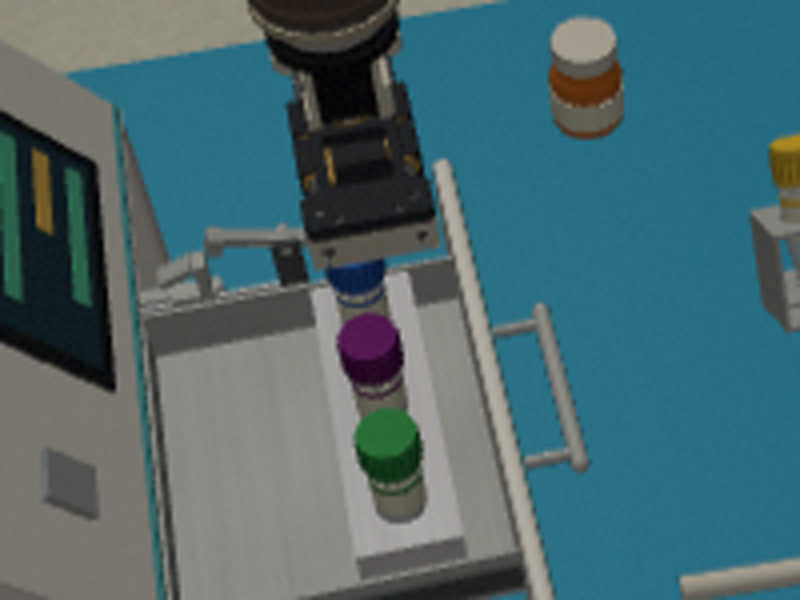

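Lever is down at 19 N. Now start the tray inwards.

Emit:
{"op": "step_arm", "data": {
  "rows": [
    [1,0,-0.002,0,0,0,0],
    [1,0,-0.005,0,0,0,0],
    [1,0,-0.008,0,0,0,0],
    [1,0,-0.012,0,0,0,0],
    [1,0,-0.016,0,0,0,0],
    [1,0,-0.02,0,0,0,0],
    [1,0,-0.024,0,0,0,0],
    [1,0,-0.028,0,0,0,0],
    [1,0,-0.032,0,0,0,0],
    [1,0,-0.035,0,0,0,0],
    [1,0,-0.035,0,0,0,0]
  ]
}}

```text
clock: 21.82
position: [0.4769, -0.0707, 0.0503]
ee_rot: [-0.009, 1.569, 0.008]
force: [-3.7, -0.2, 19.0]
width: 0.006
```

```bash
cat >> h.py <<'E'
def tray(n='scene'):
    d=grab(n);P=cloud(d);g=cv2.cvtColor(d['pixels'],cv2.COLOR_RGB2HSV);q=P.reshape(-1,3)
    m=(g[...,0]>=50)&(g[...,0]<=80)&(g[...,1]>150);c=P[m];c=c[(abs(c[:,0]-.673)<.04)&(abs(c[:,2]-.138)<.004)]
    print('green top y',len(c),c[:,1].mean().round(4) if len(c) else '')
    k=q[(q[:,0]>.55)&(q[:,0]<.77)&(abs(q[:,2]-.09)<.003)&(q[:,1]>-.2)&(q[:,1]<.04)];print('panel y',np.percentile(k[:,1],[5,50,95]).round(4))
    return d
E
(cat w.py; echo "
d=tray();cv2.imwrite('pics/a15.png',cv2.resize(d['pixels'][100:250,80:280,::-1],(800,600),interpolation=cv2.INTER_CUBIC))
")|python3 -
```

```text
21.8167 [ 0.4769 -0.0707  0.0503] [ 0.302  0.408 -0.341  2.052  0.205  0.711 -0.158] 0.006 F [-3.7 -0.2 19. ]
green top y 161 -0.0822
panel y [-0.0847 -0.0177 -0.0117]
```

View pics/a15.png

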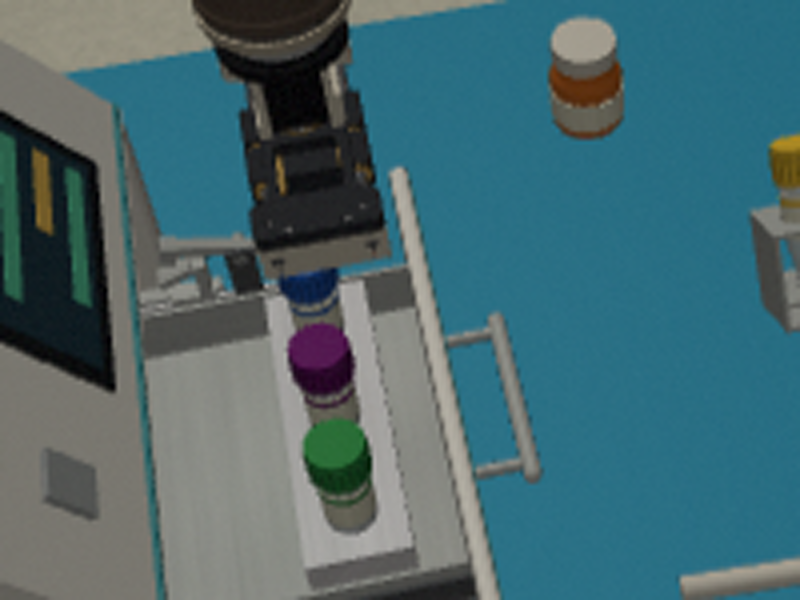

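The tray rode in with the finger by about 28.5 mm: green cap y went from −0.054 to −0.082. I'll add 8 mm of margin before letting the lever up.

Emit:
{"op": "step_arm", "data": {
  "rows": [
    [1,0,-0.003,0,0,0,0],
    [1,0,-0.006,0,0,0,0],
    [1,0,-0.009,0,0,0,0],
    [1,0,-0.01,0,0,0,0],
    [1,0,-0.01,0,0,0,0],
    [1,-0.01,-0.01,0,0,0,0],
    [1,-0.025,-0.01,0,0,0,0],
    [1,-0.05,-0.01,0,0,0,0],
    [1,-0.09,-0.01,0,0,0,0],
    [1,-0.13,-0.01,0,0,0,0],
    [1,-0.17,-0.01,0,0,0,0],
    [1,-0.17,-0.01,0,0,0,0]
  ]
}}

```text
clock: 22.87
position: [0.4791, -0.0779, 0.1904]
ee_rot: [-0.009, 1.563, 0.008]
force: [0.8, -0.3, 1.1]
width: 0.01
```

```bash
(cat w.py; echo "
d=tray();cv2.imwrite('pics/a16.png',cv2.resize(d['pixels'][100:250,80:280,::-1],(800,600),interpolation=cv2.INTER_CUBIC))
P=cloud(d);q=P[150:240,180:240].reshape(-1,3);b=q[(q[:,2]>.045)&(q[:,2]<.07)&(q[:,1]>-.03)&(q[:,1]<.05)&(q[:,0]>.56)&(q[:,0]<.65)];print('bar',len(b),np.percentile(b,[3,50,97],axis=0).round(4).tolist())
RP=Rt([0,0,-1],[.9999,.0133,0])
go([.605,.09,.22],RP)
")|python3 -
```

```text
22.8667 [ 0.4791 -0.0779  0.1904] [ 0.368  0.233 -0.38   1.883  0.1    1.037 -0.042] 0.01 F [ 0.8 -0.3  1.1]
green top y 160 -0.0896
panel y [-0.0886 -0.025  -0.0191]
bar 135 [[0.564, 0.0103, 0.055], [0.6065, 0.0153, 0.0592], [0.6485, 0.0207, 0.0628]]
shift frac [-0.0396  0.2084  0.1613] rot frac [-0.0022  0.0045  0.0004] rows>= 5.1
```

View pics/a16.png

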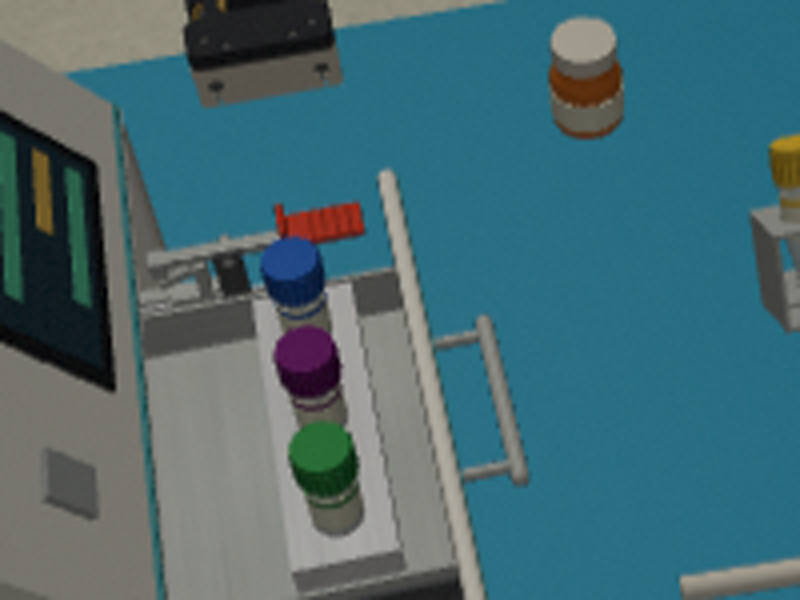

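The tray is about 36 mm in and the lever has sprung up: the red pad at (322,222) looks level. The bar is at (0.6065, 0.0145, 0.058). Move over to in front of the handle.

Emit:
{"op": "step_arm", "data": {
  "rows": [
    [1,-0.01,0.02,0.015,0,0,0],
    [1,-0.025,0.05,0.035,0,0.002,0],
    [1,-0.04,0.085,0.065,0,0.004,0],
    [1,-0.04,0.12,0.095,0,0.004,0],
    [1,-0.04,0.155,0.125,0,0.004,0],
    [1,-0.04,0.185,0.148,0,0.004,0],
    [1,-0.04,0.2,0.16,0,0.004,0],
    [1,-0.02,0.2,0.16,0,0.004,0],
    [1,0.02,0.2,0.16,0,0.004,0],
    [1,0.06,0.2,0.16,0,0.004,0],
    [1,0.09,0.2,0.16,0,0.004,0],
    [1,0.09,0.2,0.16,0,0.004,0]
  ]
}}

```text
clock: 23.92
position: [0.5977, 0.0821, 0.1065]
ee_rot: [-0.01, 1.586, 0.008]
force: [0.0, 0.4, -0.4]
width: 0.008
```

```bash
(cat w.py; echo "
RP=Rt([0,0,-1],[.9999,.0133,0])
go([.606,.08,.01],RP)
L=[]
for n in('top','scene'):
    d=grab(n);uv=project(d,[.606,.04,.1])[0].astype(int);L.append(cv2.resize(d['pixels'][max(uv[1]-50,0):uv[1]+50,uv[0]-50:uv[0]+50,::-1],(400,400),interpolation=cv2.INTER_CUBIC))
cv2.imwrite('pics/a17.png',np.hstack(L))
")|python3 -
```

```text
23.9167 [0.5977 0.0821 0.1065] [ 0.049  0.523 -0.397  1.685  0.229  0.996 -0.417] 0.008 F [ 0.   0.4 -0.4]
shift frac [ 0.1204 -0.0025  0.0122] rot frac [-0.0017 -0.0148  0.0015] rows>= 2.3
```

View pics/a17.png

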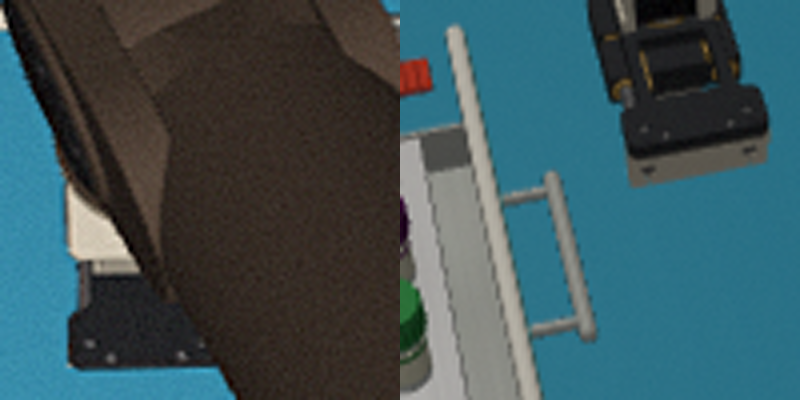

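Emit:
{"op": "step_arm", "data": {
  "rows": [
    [1,0.02,-0.003,0.012,0,-0.007,0],
    [1,0.05,-0.005,0.012,0,-0.014,0],
    [1,0.08,-0.005,0.012,0,-0.014,0],
    [1,0.105,-0.005,0.012,0,-0.014,0],
    [1,0.12,-0.005,0.012,0,-0.014,0],
    [1,0.125,-0.005,0.012,0,-0.014,0],
    [1,0.125,-0.005,0.012,0,-0.014,0],
    [1,0.125,-0.005,0.012,0,-0.014,0]
  ]
}}

```text
clock: 24.68
position: [0.6126, 0.0799, 0.0145]
ee_rot: [-0.008, 1.559, 0.009]
force: [0.1, -0.3, 0.4]
width: 0.003
```

```bash
(cat w.py; echo "
RP=Rt([0,0,-1],[.9999,.0133,0])
go([.606,.035,.006],RP)
d=grab('scene');cv2.imwrite('pics/a18.png',cv2.resize(d['pixels'][100:250,80:280,::-1],(800,600),interpolation=cv2.INTER_CUBIC))
")|python3 -
```

```text
24.6833 [0.6126 0.0799 0.0145] [ 0.026  0.632 -0.358  1.756  0.297  0.795 -0.465] 0.003 F [ 0.1 -0.3  0.4]
shift frac [ 0.0104 -0.056  -0.009 ] rot frac [-0.0021  0.0114 -0.0009] rows>= 1.1
```

View pics/a18.png

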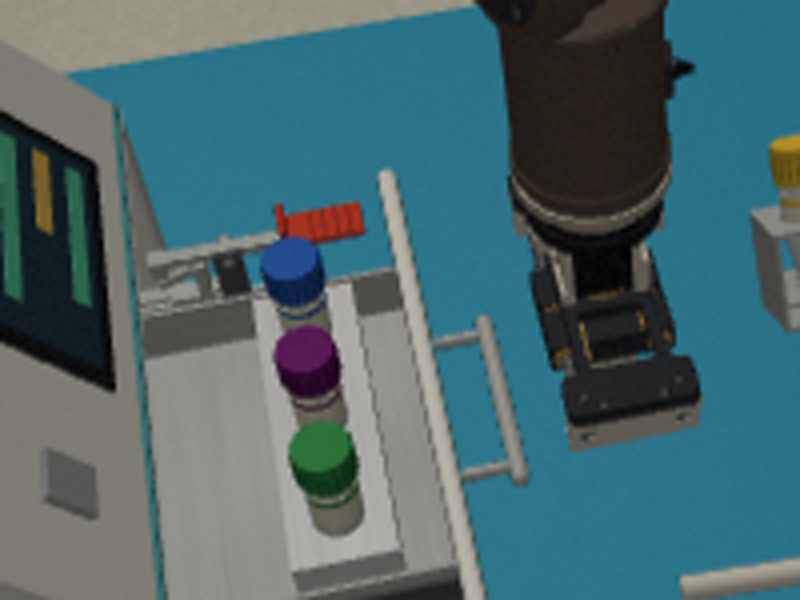

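I'll tilt the tool 15° so the wrist leans away from the machine face.

```bash
(cat w.py; echo "
t=np.radians(15);RT=Rt([0,-np.sin(t),-np.cos(t)],[.9999,.0133,0])
go([.606,.05,.006],RT)
")|python3 -
cat > chk3.py <<'E'
from search import *
from h import status
q=status.observe()["joints"];t=np.radians(15);Rw=Rt([0,-np.sin(t),-np.cos(t)],[.9999,.0133,0])
for x in [(.606,.05,.006),(.605,-.128,.006),(.605,-.03,.006),(.605,.03,.2)]:
        tr=[];q,ok=leg(q,x,Rw,tr);M,el,wr=fk2(q,p,True);print(ok,len(tr),q.round(2),min(map(marg,tr)).round(2),'wrist',wr.round(3),'elbow',el.round(3))
E
python3 chk3.py
(cat w.py; echo "
P=cloud(load('scene'));q=P.reshape(-1,3);q=q[(q[:,1]<-.14)&(q[:,2]>.13)&(q[:,2]<.3)&(q[:,0]>.4)&(q[:,0]<.8)]
for z in np.arange(.14,.3,.02):
  k=q[abs(q[:,2]-z)<.01]; print(round(z,2),len(k),k[:,1].max().round(3) if len(k) else '')
")|python3 - | tail -8
```

```text
24.7333 [0.6127 0.0799 0.0146] [ 0.026  0.632 -0.358  1.756  0.298  0.795 -0.465] 0.002 F [-0.   0.3 -0.5]
shift frac [ 0.0106 -0.0373 -0.0089] rot frac [-0.0031  0.0147 -0.2509] rows>= 2.1
True 2 [-0.19  0.66 -0.21  1.75  0.47  0.89 -0.67] 0.7 wrist [0.606 0.15  0.401] elbow [0.346 0.013 0.712]
True 5 [ 0.07  0.63 -0.17  1.8   0.51  0.8  -0.44] 0.68 wrist [ 0.605 -0.023  0.4  ] elbow [ 0.327 -0.074  0.72 ]
True 3 [-0.08  0.64 -0.19  1.79  0.49  0.85 -0.58] 0.7 wrist [0.605 0.075 0.4  ] elbow [ 0.337 -0.024  0.718]
True 5 [-0.14  0.45 -0.25  1.57  0.37  1.25 -0.49] 0.75 wrist [0.605 0.135 0.594] elbow [ 0.249 -0.019  0.773]
0.14 686 -0.172
0.16 811 -0.172
0.18 1879 -0.173
0.2 1790 -0.187
0.22 1934 -0.198
0.24 1896 -0.213
0.26 2007 -0.231
0.28 9177 -0.247
```

Emit:
{"op": "step_arm", "data": {
  "rows": [
    [1,0.004,-0.008,-0.003,0,0.004,-0.08],
    [1,0.008,-0.018,-0.006,0,0.009,-0.17],
    [1,0.01,-0.03,-0.009,-0.003,0.015,-0.25],
    [1,0.0105,-0.037,-0.009,-0.003,0.015,-0.25],
    [1,0.0105,-0.037,-0.009,-0.003,0.015,-0.25],
    [1,0.0105,-0.037,-0.009,-0.003,0.015,-0.25]
  ]
}}

```text
clock: 25.23
position: [0.6053, 0.0487, 0.0053]
ee_rot: [-0.213, 1.565, -0.195]
force: [0.7, -0.7, 0.9]
width: 0.01
```

```bash
(cat w.py; echo "
t=np.radians(15);RT=Rt([0,-np.sin(t),-np.cos(t)],[.9999,.0133,0])
go([.606,.01,.006],RT);go([.605,-.1,.006],RT);go([.605,-.128,.006],RT)
")|python3 -
```

```text
25.2333 [0.6053 0.0487 0.0053] [-0.198  0.658 -0.201  1.747  0.471  0.901 -0.677] 0.01 F [ 0.7 -0.7  0.9]
shift frac [ 0.0116 -0.047   0.0004] rot frac [-0.0013 -0.0018 -0.0019] rows>= 0.9
shift frac [ 0.0469 -0.1799 -0.0023] rot frac [-0.0013 -0.0018 -0.0019] rows>= 3.6
shift frac [ 0.0559 -0.2137 -0.0027] rot frac [-0.0013 -0.0018 -0.0019] rows>= 4.2
```

Emit:
{"op": "step_arm", "data": {
  "rows": [
    [1,0.002,-0.006,0,0,0,0],
    [1,0.003,-0.013,0,0,0,0],
    [1,0.005,-0.02,0,0,0,0],
    [1,0.007,-0.027,0,0,0,0],
    [1,0.009,-0.034,0,0,0,0],
    [1,0.011,-0.041,0,0,0,0],
    [1,0.013,-0.049,0,0,0,0],
    [1,0.015,-0.057,0,0,0,0],
    [1,0.017,-0.065,-0.001,0,0,0],
    [1,0.019,-0.073,-0.001,0,0,0],
    [1,0.021,-0.08,-0.001,0,0,0],
    [1,0.023,-0.088,-0.001,0,0,0]
  ]
}}

```text
clock: 26.23
position: [0.6049, -0.0232, 0.0049]
ee_rot: [-0.215, 1.565, -0.195]
force: [1.3, 3.6, -2.2]
width: 0.005
```

```bash
(cat w.py; echo "
d=tray();cv2.imwrite('pics/a19.png',cv2.resize(d['pixels'][100:250,80:280,::-1],(800,600),interpolation=cv2.INTER_CUBIC))
")|python3 -
```

```text
26.2333 [ 0.6049 -0.0232  0.0049] [-0.093  0.641 -0.188  1.785  0.491  0.857 -0.585] 0.005 F [ 1.3  3.6 -2.2]
green top y 152 -0.1315
panel y [-0.1274 -0.0673 -0.0614]
```

View pics/a19.png

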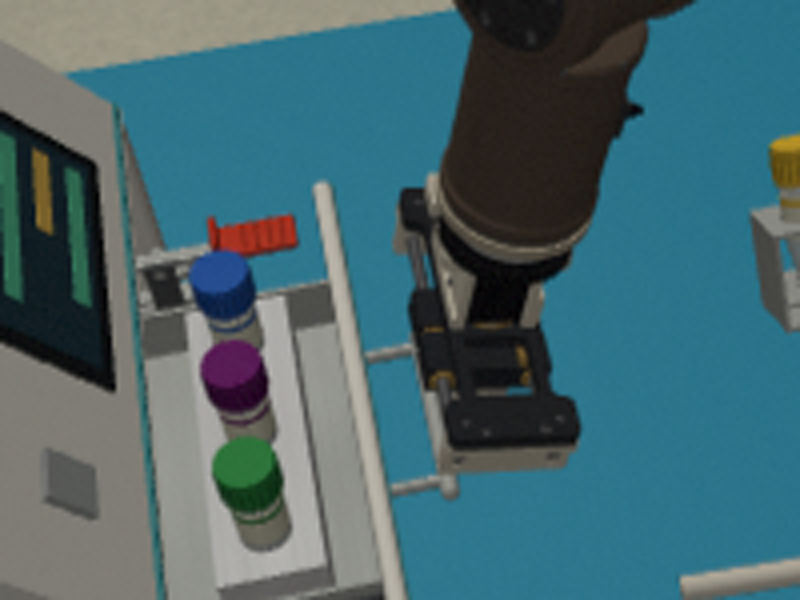

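The tray is at about 0.078, moving smoothly at about 3.6 N, with all three tubes upright. Continue.

Emit:
{"op": "step_arm", "data": {
  "rows": [
    [1,0.002,-0.007,0,0,0,0],
    [1,0.004,-0.014,0,0,0,0],
    [1,0.006,-0.021,0,0,0,0],
    [1,0.0075,-0.028,0,0,0,0],
    [1,0.0095,-0.035,0,0,0,0],
    [1,0.011,-0.042,0,0,0,0],
    [1,0.013,-0.049,0,0,0,0],
    [1,0.015,-0.056,0,0,0,0],
    [1,0.017,-0.063,0,0,0,0],
    [1,0.019,-0.07,0,0,0,0],
    [1,0.021,-0.077,-0.001,0,0,0],
    [1,0.022,-0.082,-0.001,0,0,0]
  ]
}}

```text
clock: 27.28
position: [0.605, -0.092, 0.005]
ee_rot: [-0.215, 1.565, -0.196]
force: [0.8, 1.7, -1.4]
width: 0.003
```

```bash
(cat w.py; echo "
d=tray();cv2.imwrite('pics/a20.png',cv2.resize(d['pixels'][100:250,80:280,::-1],(800,600),interpolation=cv2.INTER_CUBIC))
")|python3 -
```

```text
27.2833 [ 0.605 -0.092  0.005] [ 0.011  0.634 -0.176  1.799  0.506  0.822 -0.49 ] 0.003 F [ 0.8  1.7 -1.4]
green top y 0 
panel y [-0.1408 -0.1356 -0.1303]
```

View pics/a20.png

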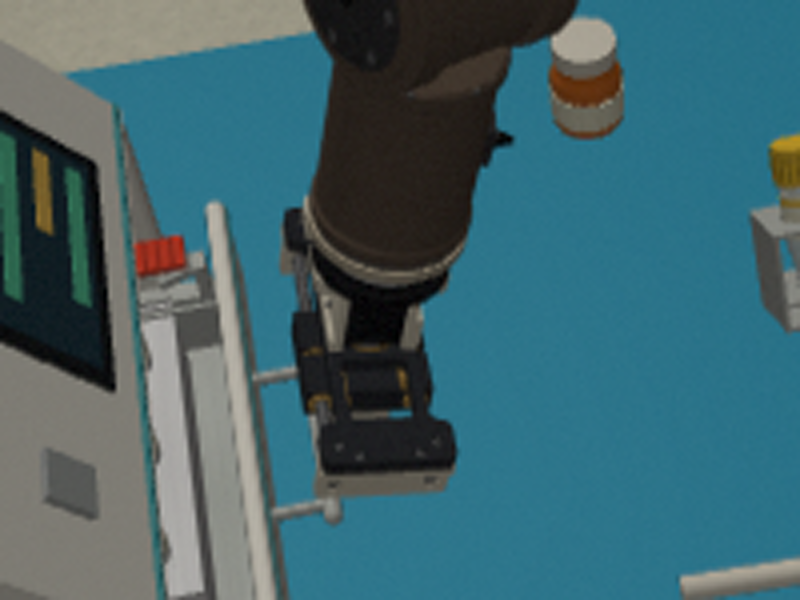

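The tray is at about 0.147, with some 33 mm left. Slowing down.

Emit:
{"op": "step_arm", "data": {
  "rows": [
    [1,0.001,-0.004,0,0,0,0],
    [1,0.002,-0.008,0,0,0,0],
    [1,0.003,-0.012,0,0,0,0],
    [1,0.004,-0.0155,0,0,0,0],
    [1,0.005,-0.019,0,0,0,0],
    [1,0.006,-0.022,0,0,0,0],
    [1,0.0065,-0.0245,0,0,0,0],
    [1,0.007,-0.0265,0,0,0,0],
    [1,0.0075,-0.0285,0,0,0,0],
    [1,0.008,-0.0305,0,0,0,0]
  ]
}}

```text
clock: 28.17
position: [0.6051, -0.1161, 0.005]
ee_rot: [-0.215, 1.565, -0.195]
force: [0.5, 1.3, -1.0]
width: 0.007
```

Emit:
{"op": "step_arm", "data": {
  "rows": [
    [1,0.0005,-0.002,0,0,0,0],
    [1,0.001,-0.0035,0,0,0,0],
    [1,0.0013,-0.005,0,0,0,0],
    [1,0.0017,-0.0065,0,0,0,0]
  ]
}}

```text
clock: 28.5
position: [0.6051, -0.1215, 0.0051]
ee_rot: [-0.215, 1.565, -0.195]
force: [-0.3, 1.1, -0.1]
width: 0.008
```

Emit:
{"op": "step_arm", "data": {
  "rows": [
    [1,0.0003,-0.0012,0,0,0,0],
    [1,0.0006,-0.0024,0,0,0,0],
    [1,0.0009,-0.0036,0,0,0,0],
    [1,0.0012,-0.0048,0,0,0,0]
  ]
}}

```text
clock: 28.83
position: [0.6052, -0.1245, 0.005]
ee_rot: [-0.215, 1.565, -0.194]
force: [-1.8, 5.7, 1.9]
width: 0.004
```

Force is rising, so this is probably the stop. One more gentle push to confirm.

Emit:
{"op": "step_arm", "data": {
  "rows": [
    [1,0.0003,-0.001,0,0,0,0],
    [1,0.0005,-0.002,0,0,0,0],
    [1,0.0007,-0.003,0,0,0,0],
    [1,0.0007,-0.003,0,0,0,0]
  ]
}}

```text
clock: 29.17
position: [0.6052, -0.1245, 0.005]
ee_rot: [-0.215, 1.565, -0.191]
force: [-3.3, 9.3, 2.6]
width: 0.005
```

```bash
(cat w.py; echo "
d=tray();cv2.imwrite('pics/a21.png',cv2.resize(d['pixels'][100:250,80:280,::-1],(800,600),interpolation=cv2.INTER_CUBIC))
")|python3 -
```

```text
29.1667 [ 0.6052 -0.1245  0.005 ] [ 0.066  0.633 -0.175  1.798  0.509  0.808 -0.434] 0.005 F [-3.3  9.3  2.6]
green top y 0 
panel y [-0.1729 -0.1678 -0.1625]
```

View pics/a21.png

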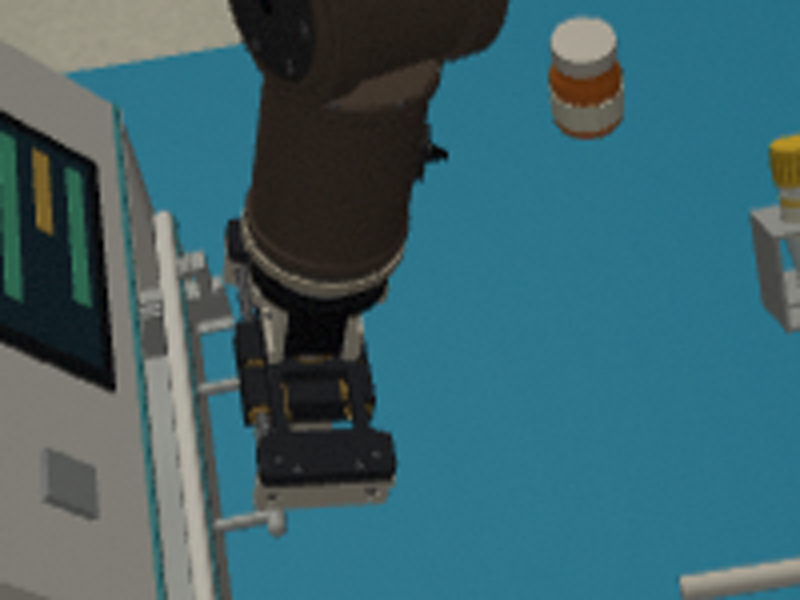

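Emit:
{"op": "step_arm", "data": {
  "rows": [
    [1,0.0005,-0.002,0,0,0,0],
    [1,0.001,-0.004,0,0,0,0],
    [1,0.001,-0.004,0,0,0,0]
  ]
}}

```text
clock: 29.47
position: [0.6052, -0.1245, 0.005]
ee_rot: [-0.214, 1.565, -0.186]
force: [-5.7, 17.6, 7.6]
width: 0.002
```

Firm stop: no movement at 17.6 N. Back away from the bar, then rise.

Emit:
{"op": "step_arm", "data": {
  "rows": [
    [1,-0.002,0.008,0,0,0,0],
    [1,-0.006,0.022,0,0,0,0],
    [1,-0.012,0.045,0,0,0,0],
    [1,-0.019,0.07,0,0,0,0],
    [1,-0.024,0.09,0,0,0,0],
    [1,-0.04,0.12,0,0,0,0],
    [1,-0.08,0.15,0,0,0,0],
    [1,-0.13,0.18,0,0,0,0],
    [1,-0.18,0.2,0,0,0,0],
    [1,-0.22,0.22,0,0,0,0],
    [1,-0.22,0.22,0,0,0,0],
    [1,-0.22,0.22,0,0,0,0]
  ]
}}

```text
clock: 30.47
position: [0.6047, 0.0875, 0.1318]
ee_rot: [-0.216, 1.561, -0.191]
force: [0.5, -0.0, -1.0]
width: 0.005
```

```bash
(cat w.py; echo "
d=tray();cv2.imwrite('pics/a22.png',cv2.resize(d['pixels'][:,:,::-1],(800,600),interpolation=cv2.INTER_CUBIC))
P=cloud(d);q=P.reshape(-1,3);b=q[(q[:,2]>.045)&(q[:,2]<.07)&(q[:,1]>-.145)&(q[:,1]<-.11)&(q[:,0]>.56)&(q[:,0]<.65)];print('bar',len(b),np.percentile(b,[3,50,97],axis=0).round(4).tolist())
d=grab('top');cv2.imwrite('pics/a22t.png',cv2.resize(d['pixels'][:,:,::-1],(800,600),interpolation=cv2.INTER_CUBIC))
")|python3 -
```

```text
30.4667 [0.6047 0.0875 0.1318] [-0.227  0.526 -0.247  1.62   0.392  1.154 -0.619] 0.005 F [ 0.5 -0.  -1. ]
green top y 0 
panel y [-0.1732 -0.1679 -0.1627]
bar 139 [[0.5625, -0.1333, 0.0549], [0.6066, -0.1277, 0.0592], [0.6471, -0.1227, 0.063]]
```

View pics/a22.png

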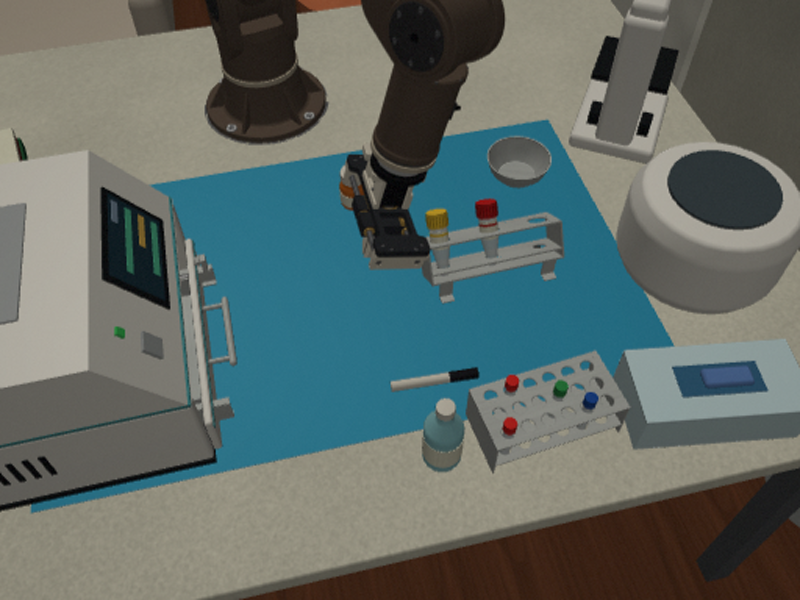

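View pics/a22t.png

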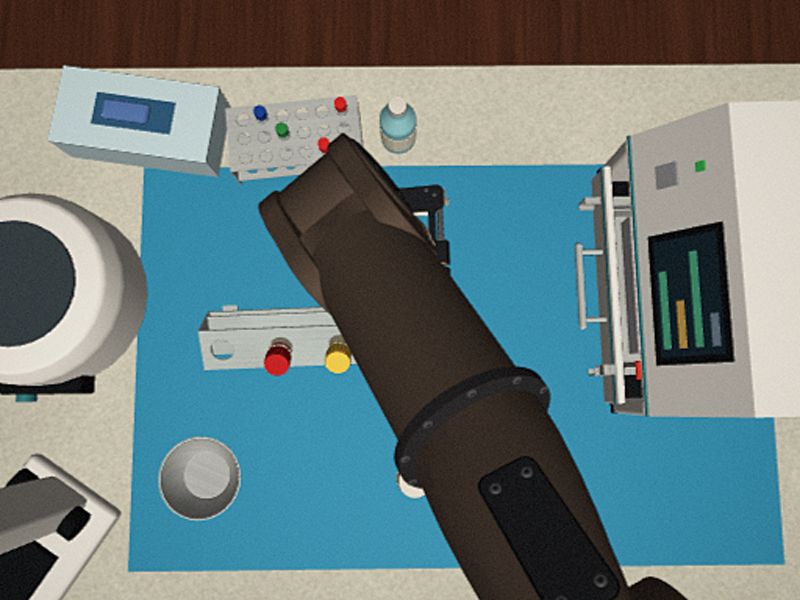

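The tray is home: the bar is 45–47 mm from the face and there was no rebound. The red and yellow tubes are untouched, and the hand is clear. Let it settle, then hand in.

Emit:
{"op": "step_arm", "data": {
  "rows": [
    [1,0,0,0,0,0,0],
    [1,0,0,0,0,0,0],
    [1,0,0,0,0,0,0],
    [1,0,0,0,0,0,0]
  ]
}}

```text
clock: 30.9
position: [0.6031, 0.0835, 0.1291]
ee_rot: [-0.215, 1.567, -0.196]
force: [-1.2, 0.5, -0.7]
width: 0.005
```

```bash
(cat w.py; echo "
tray();print(arm.sign_off())")|python3 -
```

```text
30.9 [0.6031 0.0835 0.1291] [-0.223  0.529 -0.245  1.623  0.392  1.153 -0.618] 0.005 F [-1.2  0.5 -0.7]
green top y 0 
panel y [-0.1732 -0.1679 -0.1627]
the job is handed in; nothing more can be done
None
```

The job is done and handed in at about 31 s. The purple tube stands in the middle well, the tray is fully home, and the hand is clear of everything.

- **Tube:** I drew it out along its axis and lowered it until it pressed back with about 14 N, then released it. Its cap top measured 0.138 m, level with the blue and green tubes.
- **Lever and tray start:** I pressed the lever to its stop, with a brief 35 N peak, then eased to 19 N. I held it down while the tray went in about 36 mm. When I let go, the lever looked fully up in the picture.
- **Push home:** I pushed the handle slowly to a firm stop. The tray did not move any further at 17.6 N and did not spring back. Its measured travel is about 0.18 m, with the bar 45–47 mm in front of the face.
- **Other tubes:** The red and yellow tubes are where they were. The blue, green and purple tubes were upright in the last view before the tray went under the machine, and I could not see them after that.

**Checks that disagreed:**
- Both cameras put the real fingertips about 38 mm behind the reported TCP. I followed the cameras, and the grasp, seating and lever contacts fitted.
- On the first approach to the rack the arm came up against its limits on joints 2 and 3. It stayed within range, and I took another route.

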